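# Rebuild a microphone head on the body held in the vise

## Task

Take the white nylon thread gauge off the neck of the chrome microphone body in the vise and put it in the aluminium tray. Then rebuild the head on that body, one part after another: the black rubber gasket around the neck down on the shoulder, the capsule with its stem in the neck, the grille basket over the capsule down on the gasket, and last the brass locking ring over the basket down on its rim. Each part must sit fully home and level, and the capsule must not be dropped or tipped over.

Things in the scene. Friction and masses are not known exactly. Their poses are not given: they have to be found in the camera images.
- mic_body: Chrome cylinder, 50 mm in diameter, held upright in the vise; both are fixed. Origin: centre of its flat top shoulder, about 135 mm above the shelf and 40 mm above the jaw tops; z up. On the shoulder a steel neck 16 mm high, 25 mm in diameter (tapering to 22 mm over its top 4 mm), with an upright bore 16 mm deep, 17 mm wide at the mouth. Jaws: 66 mm wide along y, 110 mm long in all along x.
- gauge: White nylon ring-shaped thread gauge, outer diameter 40 mm, bore 30 mm, 24 mm high. At the start it sits loosely around the neck on the shoulder and lifts straight off. Origin: centre of its underside, z up along its axis.
- tray: Shallow open aluminium tray, fixed, 110 mm along its x, 130 mm along its y, walls 20 mm high and 4 mm thick, floor 4 mm thick, empty. Origin: centre of its underside.
- gasket: Black rubber ring, outer diameter 54 mm, bore 31 mm, 8 mm thick, lying flat on the shelf (rigid enough to grip across its outside). Origin: centre of its underside, z up. Home: around the neck, underside on the shoulder.
- capsule: Aluminium barrel 26 mm in diameter, 22 mm high, on a grey flange 35 mm in diameter, 5 mm thick; below it a stem 12 mm in diameter (tip 9 mm), 11 mm long. Origin: centre of the flange's underside, z up. At first its stem is in a round dark-wood holder (44 mm in diameter, 18 mm high, fixed). Lift it by the barrel. Home: stem in the neck's bore, flange on the neck's top, 16 mm above the shoulder.
- basket: Dark grille cup standing open side down: rim 58 mm in diameter, 14 mm high; above it a mesh cap 47 mm in diameter, sides upright to 37 mm, then rounded; 46 mm high in all. Inside 42 mm wide, 43 mm deep. Origin: centre of its underside, z up. Grip it by the mesh sides above the rim. Home: over the capsule, underside on the gasket, 8 mm above the shoulder.
- lock_ring: Brass locking ring, outer diameter 62 mm, bore 52 mm, 12 mm high, lying flat on the shelf. Origin: centre of its underside, z up. Home: around the basket's mesh, underside on the basket's rim, 22 mm above the shoulder.
There are look-alikes about, which are no part of the job. Of the things that look like the gasket, the smaller one is meant. Leave any blue or purple look-alike of the gauge alone.

How it is judged:
By the outcome, as a careful person would: the job done as asked, in the order asked, and still so for the second after the job is handed in, with the robot touching nothing.
It also fails if it takes over 112 s, if anything falls off the work surface, if the arm or the gripper's body presses on something with over 40 N, if the wrist force passes 120 N, or if a joint passes its speed limit or range.

## Robot

A 7-joint arm with a two-finger parallel gripper is mounted at the origin on the work surface. World frame = base frame: x ahead of the robot, y to its left, z up, the work surface at z = 0. Lengths are in m, angles in rad, forces in N, time in s.
With the tool pointing down it reaches from about 0.425 to 0.95 m from the base axis. Payload 4.7 kg.
Tool frame: the origin (TCP) lies at the very end of the fingers, on their centre line; the grasp point (between the pads) lies 19 mm behind it (r.hold_point_z is the distance from the TCP to the grasp point, in m); z points along the fingers, y is the direction in which the jaws open and shut (so a half turn about z gives the same grasp; the last joint's range is limited). The gripper opens to 85 mm and grips with 20 to 120 N. Pads are 22 mm wide; open, the fingers measure 114 mm over their backs; the gripper's body (76 mm by 85 mm) begins 54 mm behind the grasp point. The pads swing forward as they close: fully open they stand 13 mm farther back than shut.
Start: joints at [-0.029, 0.469, -0.049, 1.532, 0.024, 1.141, -0.082], TCP at [0.675, 0, 0.231] pointing down, gripper open.
Joint ranges: [-2.59, 2.59], [-0.33, 1.99], [-1.39, 1.29], [0.1, 2.45], [-1.04, 4.18], [0.21, 1.99], [-2.66, 2.66]. Speed limits (rad/s): [2.57, 2.57, 3.14, 3.14, 3.14, 3.14, 3.14].

## Interface

Orientations are given as a unit quaternion [x, y, z, w].
In Python, from workcell import r gives the robot as it stands.
- The arm moves only by the tool apply_moves, never from a script. Its argument "targets" is a list of rows, each a list of 5 numbers: the shift along the tool's x, y, z in m, then the turn about the tool's z in rad, then the opening, from 0 (shut) to 1 (fully open). A call has 1 to 12 rows; each row shifts and turns the commanded pose from where the row before left it, along the tool's axes as they then stand; what a row does not reach is not made up. A row lasts 1/8 s, in which the tool goes at most 62.5 mm and 10.7 degrees, less where a joint would pass 70% of its speed; a pose out of reach is approached as far as the arm can. A call with a gripper value outside its range is refused whole. The fingers move at their own pace and stop on an object; "squeeze" is the grip in N (left out, the last holds). Time passes only in rows, so rows that do not move let the fingers close. It gives the time, the measured TCP pose, the force and the opening at its end, in the units of the state.
- r.state(): the state, without advancing time (a new reading comes with each control period).
- r.grab_frame(name): name is "scene" or "side" or "wrist"; returns a dict with "img" (384x512x3 uint8, red, green, blue), "camera_matrix" (3x3 intrinsics, pixels), "extrinsics" (4x4, takes a point from world to camera coordinates). Camera axes: x right, y up, looking along -z (the intrinsics and any distortion apply to the point x, -y, -z); pixel columns grow to the right and rows downward; lengths in m; the calibration is good to about 2 mm. The wrist camera is an equidistant fisheye: a pixel r from the principal point sees the ray r / f radians off the axis. A picture is of the moment at which its call begins. There is no depth.
- r.job_done(): hands the job in, once; it reports no verdict.
The state is a dict: "time_s": time; "joint_pos": joint angles; "joint_velocities": joint speeds; "tau": joint torques, N m; "tool_pos": TCP position; "ee_rot": TCP orientation; "force": force on the tool from outside, world axes, zero at the start; "wrist_torque": the same for the moment, N m; "grip_width": opening from 0.0 (shut) to 1.0 (fully open).
Only numpy, scipy, OpenCV 4.12 (cv2) and the standard library are available. Lean on these libraries where they do the work, as an engineer would, in place of code of your own. Each camera call takes 0.05 s, during which the arm holds its last target.

## Working session

There is one attempt and no reset: what is moved stays moved. The work goes in short steps, Python scripts to look and compute and a tool call to move; the robot and the scene stay as the last step left them, time stands still between calls to the robot, and variables do not carry over. Pictures are saved under pics/ and viewed, and the job is handed in when it is done.

Besides the shell and the picture viewer there is one more tool, called after "Request:" by a JSON object that holds its "op" and its "data", one argument or row to a line. apply_moves: Moves the arm, as the interface text tells. Its arguments: {"type":"object","properties":{"targets":{"type":"array"},"squeeze":{"type":"number"}},"required":["targets"]}

```bash
ls; mkdir -p pics
cat > h.py <<'E'
import numpy as np, cv2, pickle
from workcell import r
def grab(name,tag):
    d=r.grab_frame(name)
    pickle.dump(d,open(f'pics/{tag}.pkl','wb'))
    cv2.imwrite(f'pics/{tag}.png',cv2.cvtColor(d['img'],cv2.COLOR_RGB2BGR))
    return d
def crop(tag,u0,u1,v0,v1,out,s=None):
    im=cv2.imread(f'pics/{tag}.png')[v0:v1,u0:u1]
    s=s or min(800/(u1-u0),600/(v1-v0))
    cv2.imwrite(f'pics/{out}.png',cv2.resize(im,None,fx=s,fy=s,interpolation=cv2.INTER_CUBIC)); print(out,'scale',s)
def ray(d,u,v,wrist=False):
    K=d['camera_matrix'];E=np.array(d['extrinsics'])
    x=(u-K[0][2])/K[0][0];y=(v-K[1][2])/K[1][1]
    if wrist:
        t=np.hypot(x,y); k=np.sin(t)/t if t>1e-9 else 1; p=np.array([x*k,y*k,np.cos(t)])
    else: p=np.array([x,y,1.])
    c=np.array([p[0],-p[1],-p[2]])
    R=E[:3,:3]; o=-R.T@E[:3,3]; w=R.T@c
    return o,w/np.linalg.norm(w)
def atz(d,u,v,z,wrist=False):
    o,w=ray(d,u,v,wrist); return o+w*(z-o[2])/w[2]
def proj(d,P,wrist=False):
    K=d['camera_matrix'];E=np.array(d['extrinsics'])
    P=np.atleast_2d(P); c=P@E[:3,:3].T+E[:3,3]; p=c*[1,-1,-1]
    if wrist:
        rr=np.hypot(p[:,0],p[:,1]);t=np.arctan2(rr,p[:,2]);s=t/np.maximum(rr,1e-9);x=p[:,0]*s;y=p[:,1]*s
    else: x=p[:,0]/p[:,2];y=p[:,1]/p[:,2]
    return np.c_[K[0][0]*x+K[0][2],K[1][1]*y+K[1][2]]
def load(tag): return pickle.load(open(f'pics/{tag}.pkl','rb'))
E
python3 - <<'E'
from h import *
print(r.state(), r.hold_point_z)
for n in ['scene','side','wrist']:
    d=grab(n,n+'0'); print(n,d['camera_matrix'],d['extrinsics'],{k for k in d})
E
```

```text
pics
{'time_s': 0.0, 'joint_pos': array([-0.02888525,  0.46945296, -0.04859126,  1.53369992,  0.02410941,
        1.14097653, -0.08228566]), 'joint_velocities': array([-1.62422433e-03, -5.14307428e-04,  3.05244021e-04,  1.55943511e-04,
       -7.87988348e-04, -5.38192325e-04,  1.44645322e-05]), 'tau': array([ 1.18357209e-03, -5.10321057e+01, -4.63755790e-02, -2.37716943e+01,
        1.05899444e-02,  7.35067850e-03,  1.56414734e-05]), 'tool_pos': array([ 6.74418782e-01, -3.79342693e-06,  2.30251099e-01]), 'ee_rot': array([ 7.07095133e-01,  7.07117757e-01, -7.17812072e-04, -6.60384421e-04]), 'force': array([ 0.52013599,  0.36266209, -0.60267684]), 'wrist_torque': array([-0.03523987,  0.0130822 ,  0.01219754]), 'grip_width': 1.0037889753344629} 0.0187
scene [[472.52437259   0.         258.86230303]
 [  0.         472.52437259 191.17645018]
 [  0.           0.           1.        ]] [[-0.78433104  0.62019032  0.01374     0.41314664]
 [-0.34698265 -0.45696065  0.81901771  0.10883186]
 [ 0.51422549  0.63761347  0.5736037  -1.38473942]
 [ 0.          0.          0.          1.        ]] {'c
[... 216 characters left out ...]
4 -5.52913162e-01]
 [ 6.72560234e-02  7.20813993e-01  6.89857822e-01 -1.28865551e-01]
 [-6.52543269e-02 -6.86765174e-01  7.23944382e-01 -1.12471922e+00]
 [ 0.00000000e+00  0.00000000e+00  0.00000000e+00  1.00000000e+00]] {'camera_matrix', 'extrinsics', 'img'}
wrist [[297.31863964   0.         251.84708837]
 [  0.         297.31863964 191.02781138]
 [  0.           0.           1.        ]] [[ 9.99998799e-01  5.09981922e-04 -1.46326612e-03 -6.73915137e-01]
 [-9.12312864e-04  9.57049702e-01 -2.89922466e-01  3.63994777e-02]
 [ 1.25256319e-03  2.89923453e-01  9.57049018e-01 -3.80504886e-01]
 [ 0.00000000e+00  0.00000000e+00  0.00000000e+00  1.00000000e+00]] {'camera_matrix', 'extrinsics', 'img'}
```

View pics/scene0.png

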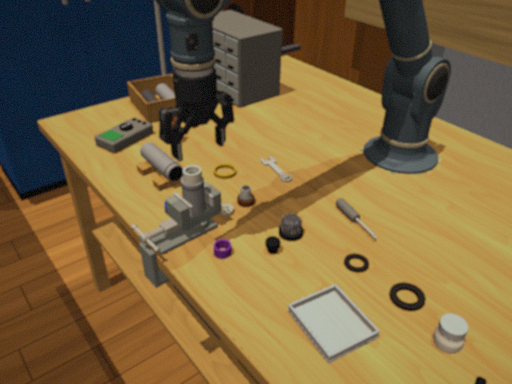

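View pics/side0.png

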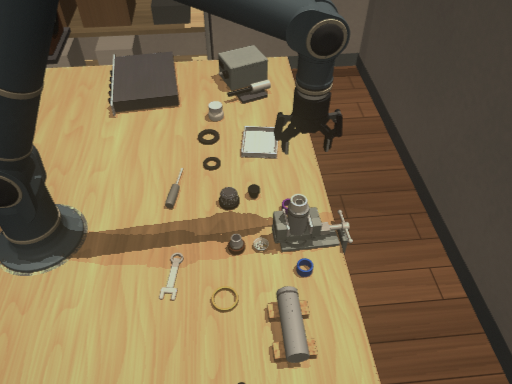

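View pics/wrist0.png

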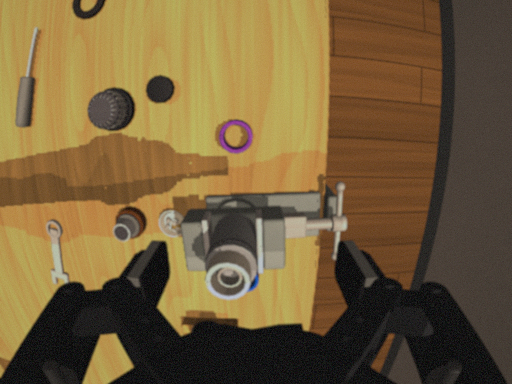

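Run:
```python
from h import *
crop('side0',170,350,110,245,'c1')
crop('side0',170,350,210,345,'c2')
crop('wrist0',60,360,50,275,'c3')
crop('scene0',180,320,140,245,'c4')
```

```text
c1 scale 4.444444444444445
c2 scale 4.444444444444445
c3 scale 2.6666666666666665
c4 scale 5.714285714285714
```

View pics/c1.png

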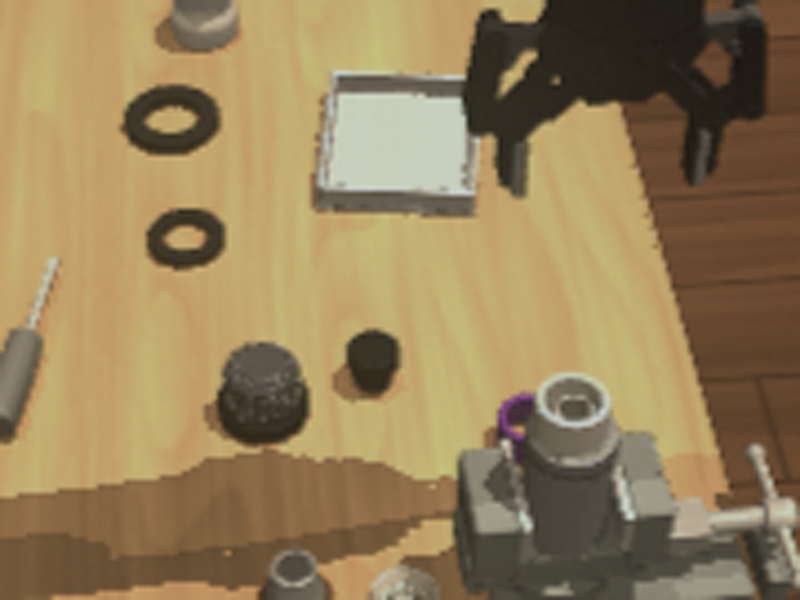

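View pics/c2.png

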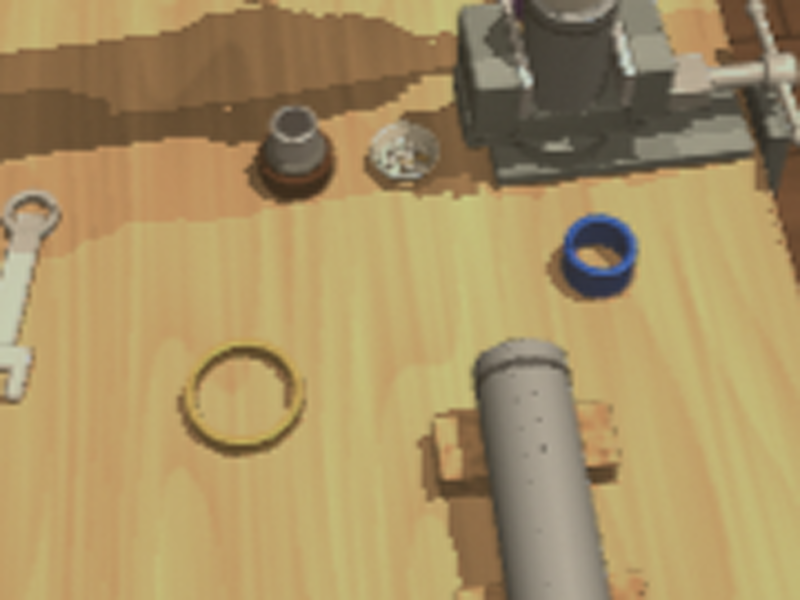

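View pics/c3.png

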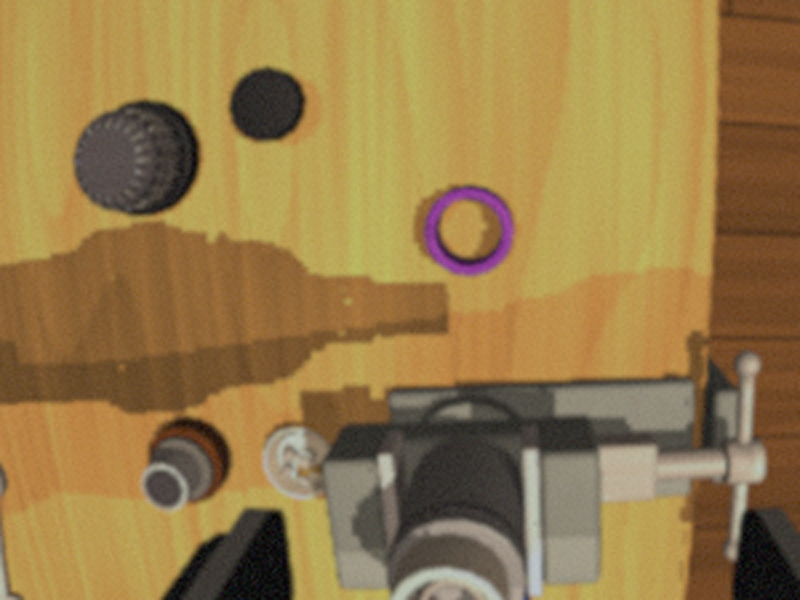

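View pics/c4.png

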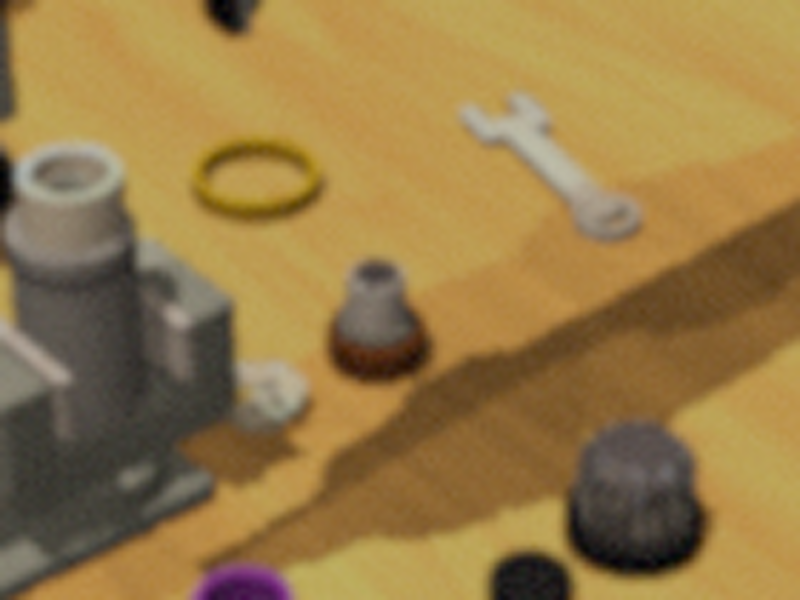

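Run:
```python
from h import *
s=load('side0');c=load('scene0');w=load('wrist0')
p=lambda n,a:print(n,np.round(a[:2],4))
S=lambda x,y,oy=110:(170+x/4.4444,oy+y/4.4444)
C=lambda x,y:(180+x/5.7143,140+y/5.7143)
W=lambda x,y:(60+x/2.6667,50+y/2.6667)
p('gauge side',atz(s,*S(573,403),.159));p('gauge scene',atz(c,*C(71,176),.159));p('gauge wrist',atz(w,230,280,.159,True))
p('gasket side',atz(s,*S(186,238),.006))
p('ring side',atz(s,*S(243,396,210),.008));p('ring scene',atz(c,*C(258,178),.008))
p('caps side',atz(s,*S(295,125,210),.045));p('caps scene',atz(c,*C(376,272),.045));p('caps wrist',atz(w,*W(166,487),.045,True))
for z in(0.,):
  p('gk l',atz(s,*S(146,238),z+.004));p('gk r',atz(s,*S(226,238),.004))
p('tray c',atz(s,*S(398,143),.02))
for q in [(331,72),(474,80),(476,195),(317,192)]: p('traycorner',atz(s,*S(*q),.02))
# tri gauge axis without z assumption
def tri(rs):
    A=0;b=0
    for o,d in rs:
        M=np.eye(3)-np.outer(d,d);A=A+M;b=b+M@o
    return np.linalg.solve(A,b)
print('tri gauge',tri([ray(s,*S(573,403)),ray(c,*C(71,176)),ray(w,230,280,True)]))
print('tri caps',tri([ray(s,*S(295,125,210)),ray(c,*C(376,272)),ray(w,*W(166,487),True)]))
```

```text
gauge side [ 0.6541 -0.077 ]
gauge scene [ 0.6548 -0.0684]
gauge wrist [ 0.6554 -0.0692]
gasket side [0.4514 0.231 ]
ring side [ 0.4681 -0.2282]
ring scene [ 0.4681 -0.2217]
caps side [ 0.5056 -0.085 ]
caps scene [ 0.5031 -0.0823]
caps wrist [ 0.5051 -0.0806]
gk l [0.4242 0.2357]
gk r [0.4785 0.2306]
tray c [0.6035 0.2999]
traycorner [0.5629 0.384 ]
traycorner [0.6661 0.365 ]
traycorner [0.6511 0.2406]
traycorner [0.5428 0.2538]
tri gauge [ 0.65421281 -0.07251775  0.15529835]
tri caps [ 0.50425634 -0.08245138  0.04367737]
```

Request:
{"op": "apply_moves", "data": {
  "targets": [
    [-0.035,-0.0095,0,0,1],
    [-0.035,-0.0095,0,0,1],
    [0,0,0,0,1],
    [0,0,0,0,1]
  ],
  "squeeze": 40
}}

```text
time_s: 0.65
tool_pos: [0.656, -0.0692, 0.2311]
ee_rot: [0.707, 0.707, 0.0, -0.0]
force: [0.1, 0.2, 0.5]
grip_width: 1.007
```

Run:
```python
from h import *
d=grab('wrist','w1'); print(r.state()['tool_pos'])
crop('w1',150,350,160,310,'w1c')
```

```text
[ 0.65614716 -0.06841144  0.23113064]
w1c scale 4.0
```

View pics/w1.png

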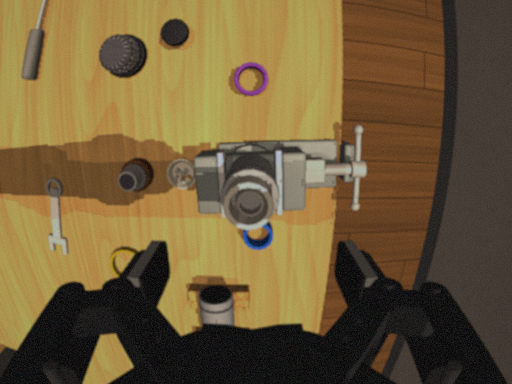

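View pics/w1c.png

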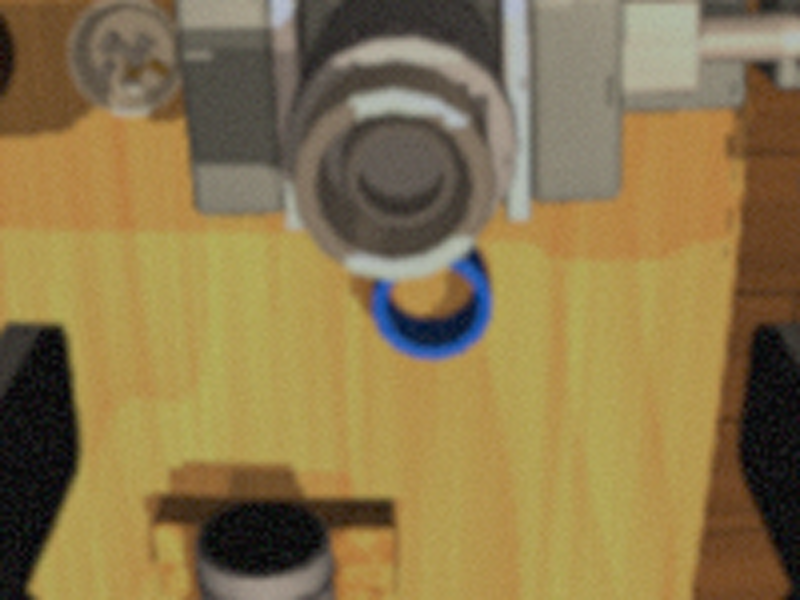

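Run:
```python
from h import *
d=load('w1')
print('gauge',atz(d,150+398/4,160+183/4,.159,True))
print(atz(d,150+297/4,160+183/4,.159,True)-atz(d,150+498/4,160+183/4,.159,True))
c=[.6550,-.069]
for z,R in [(.159,.02),(.159,.015),(.135,.025),(.095,.025)]:
  t=np.linspace(0,2*np.pi,9)[:-1]
  q=proj(d,np.c_[c[0]+R*np.cos(t),c[1]+R*np.sin(t),0*t+z],True)
  print(z,R,np.round((q.min(0)-[150,160])*4),np.round((q.max(0)-[150,160])*4))
o=-np.array(d['extrinsics'])[:3,:3].T@np.array(d['extrinsics'])[:3,3];print(o)
# capsule top, ring , basket in this image
print('caps',atz(d,127.5,182,.045,True))
```

```text
gauge [ 0.6539977  -0.07037977  0.159     ]
[-3.87616709e-02 -4.61989997e-05  0.00000000e+00]
0.159 0.02 [299.  75.] [507. 272.]
0.159 0.015 [325. 101.] [481. 248.]
0.135 0.025 [286.  23.] [522. 248.]
0.095 0.025 [302. -12.] [507. 186.]
[0.65570518 0.00651156 0.37456513]
caps [ 0.50426164 -0.08159308  0.045     ]
```

```bash
cat >> h.py <<'E'
def circ(c,R,n=72):
    t=np.linspace(0,2*np.pi,n,endpoint=False); return np.c_[c[0]+R*np.cos(t),c[1]+R*np.sin(t),0*t+c[2]]
def ext(d,c,R,wr): 
    q=proj(d,circ(c,R),wr); return np.r_[q.min(0),q.max(0)]
E
python3 - <<'E'
from h import *
from scipy.optimize import least_squares
w=load('w1');s=load('side0');c=load('scene0')
n=np.nan
obs=[(w,True,[150+297/4,160+85/4,150+498/4,160+280/4]),(s,False,[170+535/4.444,110+374/4.444,170+611/4.444,n]),(c,False,[180+16/5.714,140+143/5.714,180+126/5.714,n])]
def f(p,sel=(0,1,2)):
    return np.concatenate([[a for a in (ext(obs[i][0],p,.02,obs[i][1])-obs[i][2]) if not np.isnan(a)] for i in sel])
for sel in [(0,1,2),(0,),(0,1),(0,2)]:
  z=least_squares(f,[.654,-.07,.155],args=(sel,)); print(sel,np.round(z.x,4),np.round(z.fun,2))
E
```

```text
(0, 1, 2) [ 0.6539 -0.0718  0.1566] [-0.51  0.36  0.48 -0.13 -0.62 -0.75 -0.46 -0.27  0.93 -0.57]
(0,) [ 0.6539 -0.0721  0.1554] [-0.35  0.36  0.35 -0.39]
(0, 1) [ 0.654  -0.0723  0.1549] [-0.13  0.45  0.47 -0.41 -0.58 -0.09 -0.43]
(0, 2) [ 0.6538 -0.0711  0.1583] [-0.81  0.04  0.59 -0.06 -0.14  0.38 -0.41]
```

Request:
{"op": "apply_moves", "data": {
  "targets": [
    [-0.003,-0.002,0.03,0,1],
    [0,0,0.03,0,1],
    [0,0,0.028,0,1],
    [0,0,0,0,0.3],
    [0,0,0,0,0.3],
    [0,0,0,0,0.3],
    [0,0,0,0,0.3],
    [0,0,0,0,0.3]
  ]
}}

```text
time_s: 1.7
tool_pos: [0.6553, -0.0727, 0.1453]
ee_rot: [0.707, 0.707, 0.001, 0.001]
force: [0.6, -0.3, 5.0]
grip_width: 0.443
```

Request:
{"op": "apply_moves", "data": {
  "targets": [
    [0,0,-0.02,0,0.3],
    [0,0,-0.04,0,0.3],
    [0,0,-0.03,0,0.3],
    [0,0,0,0,0.3],
    [0,0,0,0,0.3]
  ]
}}

```text
time_s: 2.33
tool_pos: [0.6533, -0.073, 0.2328]
ee_rot: [0.707, 0.707, -0.0, -0.0]
force: [-0.4, -0.1, -0.6]
grip_width: 0.445
```

Run:
```python
from h import *
d=grab('wrist','w2'); print(r.state()['tool_pos'],r.state()['grip_width'])
crop('w2',150,350,160,310,'w2c')
```

```text
[ 0.65306297 -0.07301099  0.2321524 ] 0.4405925722829589
w2c scale 4.0
```

View pics/w2c.png

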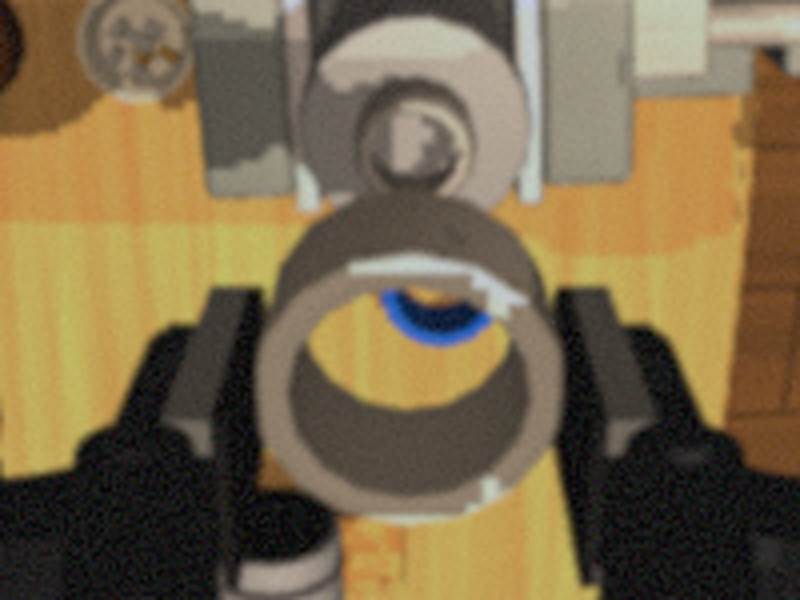

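Run:
```python
from h import *
from scipy.optimize import least_squares
w=load('w2')
ob=np.array([150+300/4,160+15/4,150+527/4])
z=least_squares(lambda p:ext(w,p,.025,True)[:3]-ob,[.654,-.07,.135]);print(z.x)
for zz in(.131,.135):
  z=least_squares(lambda p:ext(w,[p[0],p[1],zz],.025,True)[:3]-ob,[.654,-.07]);print(zz,z.x,z.fun)
for c in ([.654,-.0705,.135],[.654,-.0715,.132]):
  for dz,R in[(0,.025),(.012,.0125),(.016,.011),(.016,.0085)]:
    e=ext(w,[c[0],c[1],c[2]+dz],R,True); print(dz,R,np.round((e-[150,160,150,160])*4))
# held gauge center from top ring: R .02
ob=np.array([150+255/4,160+250/4,150+563/4,160+522/4])
z=least_squares(lambda p:ext(w,p,.02,True)-ob,[.654,-.07,.24]);print('held',z.x,z.fun)
```

```text
[ 0.65432068 -0.07348988  0.1263998 ]
0.131 [ 0.65430156 -0.072571  ] [-0.51280097  0.02886678  0.51363068]
0.135 [ 0.65428496 -0.07177286] [-0.97386881  0.05585814  0.97547047]
0 0.025 [295.   9. 530. 234.]
0.012 0.0125 [351.  83. 474. 200.]
0.016 0.011 [357.  95. 468. 200.]
0.016 0.0085 [370. 107. 455. 189.]
0 0.025 [296.  11. 528. 234.]
0.012 0.0125 [351.  84. 473. 200.]
0.016 0.011 [358.  96. 467. 200.]
0.016 0.0085 [370. 108. 455. 188.]
held [ 0.65329246 -0.07375896  0.24300033] [-0.37242235  0.40129006  0.37253692 -0.46412516]
```

Request:
{"op": "apply_moves", "data": {
  "targets": [
    [0.048,-0.006,0,0,0.3],
    [0.048,-0.006,0,0,0.3],
    [0.048,-0.006,0,0,0.3],
    [0.048,-0.006,0,0,0.3],
    [0.048,-0.006,0,0,0.3],
    [0.048,-0.006,0.02,0,0.3],
    [0.048,-0.006,0.04,0,0.3],
    [0.048,-0.005,0.04,0,0.3],
    [0,0,0.04,0,0.3],
    [0,0,0.04,0,0.3],
    [0,0,0,0,0.3],
    [0,0,0,0,0.3]
  ]
}}

```text
time_s: 3.88
tool_pos: [0.6076, 0.3109, 0.0544]
ee_rot: [0.707, 0.707, 0.0, 0.0]
force: [0.8, 0.1, 0.1]
grip_width: 0.445
```

Run:
```python
from h import *
d=grab('wrist','w3'); print(r.state()['tool_pos'],r.state()['grip_width'],r.state()['force'])
```

```text
[0.60819864 0.31114534 0.05533702] 0.4386449002638421 [ 0.10166625 -0.18034397 -0.13187539]
```

View pics/w3.png

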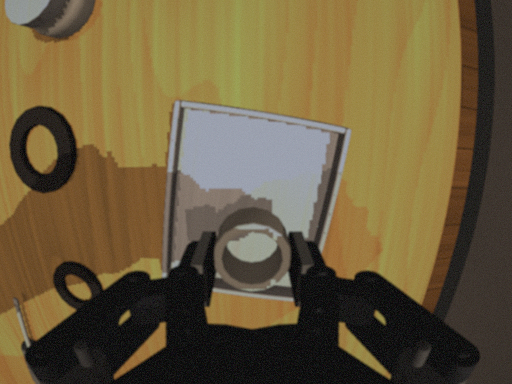

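Run:
```python
from h import *
d=load('w3')
A=np.array([atz(d,u,v,.02,True)[:2] for u,v in [(178,102),(349,129),(163,277),(302,301)]]);print(A,A.mean(0),np.linalg.norm(A[0]-A[1]),np.linalg.norm(A[0]-A[2]))
# gasket
for u,v in [(53,287),(78,263),(102,290)]: print(atz(d,u,v,.006,True))
```

```text
[[0.56307327 0.38872508]
 [0.6674157  0.37283055]
 [0.54251622 0.26719561]
 [0.64511386 0.24659597]] [0.60452976 0.3188368 ] 0.10554610288827435 0.1232558467520786
[0.41933871 0.23377149 0.006     ]
[0.45923494 0.26451542 0.006     ]
[0.47723063 0.23875234 0.006     ]
```

Request:
{"op": "apply_moves", "data": {
  "targets": [
    [0.006,-0.003,0.02,0,0.3],
    [0,0,0.014,0,0.3],
    [0,0,0.002,0,0.3],
    [0,0,0,0,0.3],
    [0,0,0,0,0.6],
    [0,0,0,0,0.6],
    [0,0,0,0,0.6]
  ]
}}

```text
time_s: 4.8
tool_pos: [0.6043, 0.3168, 0.018]
ee_rot: [0.707, 0.707, 0.0, 0.0]
force: [-1.0, 0.3, 0.1]
grip_width: 0.599
```

Request:
{"op": "apply_moves", "data": {
  "targets": [
    [0,0,-0.04,0,0.6],
    [0,0,-0.05,0,0.6],
    [-0.02,-0.03,-0.03,0,1],
    [-0.022,-0.042,0,0,1],
    [-0.022,-0.042,0,0,1],
    [-0.021,-0.04,0,0,1],
    [0,0,0,0,1],
    [0,0,0,0,1],
    [0,0,0,0,1]
  ]
}}

```text
time_s: 5.92
tool_pos: [0.4513, 0.2325, 0.1379]
ee_rot: [0.707, 0.707, 0.001, 0.0]
force: [0.0, 0.2, 0.0]
grip_width: 0.999
```

Run:
```python
from h import *
d=grab('wrist','w4'); print(r.state()['tool_pos'],r.state()['grip_width'],r.state()['force'])
grab('side','s4');crop('s4',170,330,100,220,'s4c')
```

```text
[0.45112736 0.23234581 0.13770429] 0.9971999140217704 [0.5928132  0.18523789 0.17939213]
s4c scale 5.0
```

View pics/w4.png

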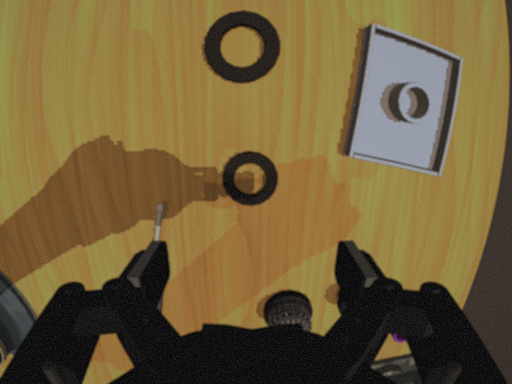

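View pics/s4c.png

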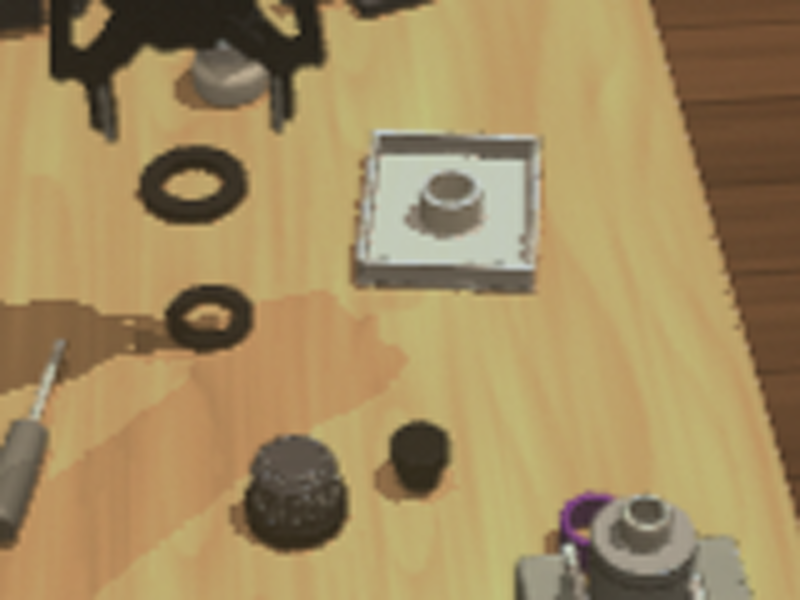

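Run:
```python
from h import *
from scipy.optimize import least_squares
d=load('w4');s=load('s4')
ob=np.array([223,151.5,277,205])
z=least_squares(lambda p:ext(d,[p[0],p[1],.006],.027,True)-ob,[.45,.23]);print('gasket',z.x,z.fun)
print('basket top c',atz(d,289,309,.03,True))
ob=np.array([170+593/5,100+497/5,170+695/5])
z=least_squares(lambda p:ext(s,p,.025,False)[:3]-ob,[.65,-.07,.135]);print('shoulder side',z.x,z.fun)
ob=np.array([170+248/5,170+347/5,100+549/5])
z=least_squares(lambda p:ext(s,[p[0],p[1],.0],.029,False)[[0,2,3]]-ob,[.5,.1]);print('basket rim side',z.x,z.fun)
for zz in(.131,.135):
  ob=np.array([170+593/5,100+497/5,170+695/5])
  z=least_squares(lambda p:ext(s,[p[0],p[1],zz],.025,False)[:3]-ob,[.65,-.07]);print('shoulder side',z.x,z.fun)
```

```text
gasket [0.44949451 0.2370748 ] [-1.15732043 -0.47161503  1.15503491  0.58064397]
basket top c [0.49121367 0.09983247 0.03      ]
shoulder side [ 0.66337518 -0.04647911  0.10102567] [ 0.00000000e+00 -2.84217094e-14  0.00000000e+00]
basket rim side [0.4959524  0.07626471] [-0.47650975  0.47734097 -0.02044928]
shoulder side [ 0.65659265 -0.0729205 ] [-0.40249825 -0.01860356  0.40143995]
shoulder side [ 0.65568758 -0.07644867] [-0.45862303 -0.02131156  0.45741077]
```

Request:
{"op": "apply_moves", "data": {
  "targets": [
    [0.004,-0.0015,0.04,0,1],
    [0,0,0.05,0,1],
    [0,0,0.035,0,1],
    [0,0,0.013,0,0.85],
    [0,0,0,0,0.75],
    [0,0,0,0,0.75]
  ]
}}

```text
time_s: 6.78
tool_pos: [0.4497, 0.2364, 0.0008]
ee_rot: [0.707, 0.707, 0.001, 0.0]
force: [0.1, 1.1, -0.2]
grip_width: 0.747
```

Run:
```python
from h import *
d=grab('wrist','w5'); print(r.state()['tool_pos'],r.state()['grip_width'],r.state()['force'])
crop('w5',150,350,180,330,'w5c')
```

```text
[0.44971011 0.23633532 0.00098654] 0.7463975164292305 [-1.26494997 -1.17934915  0.2110122 ]
w5c scale 4.0
```

View pics/w5c.png

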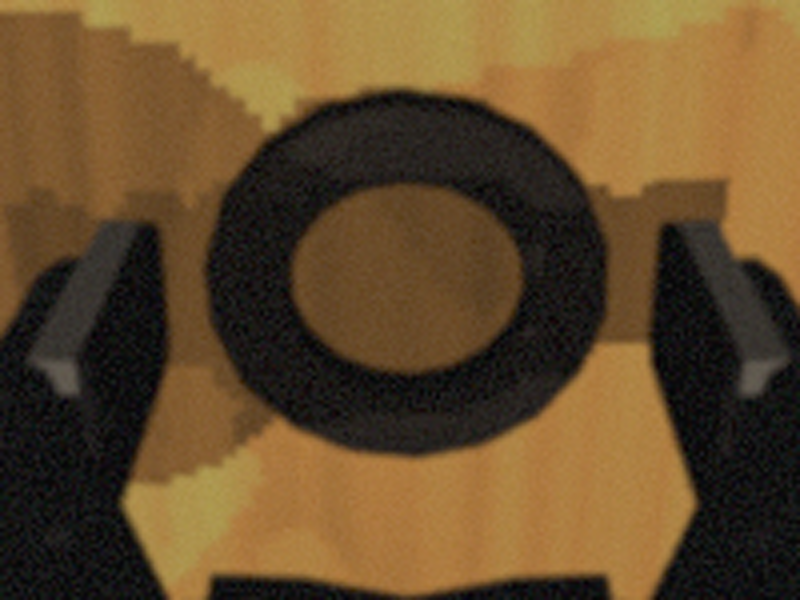

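Run:
```python
from h import *
from scipy.optimize import least_squares
d=load('w5')
ob=np.array([150+207/4,180+92/4,150+607/4,180+453/4])
z=least_squares(lambda p:ext(d,[p[0],p[1],.007],.027,True)-ob,[.45,.23]);print('gasket',z.x,z.fun)
```

```text
gasket [0.44940198 0.23744269] [-1.35515474  0.12086328  1.3574194   0.08973232]
```

Request:
{"op": "apply_moves", "data": {
  "targets": [
    [0.001,0,0.003,0,0.75],
    [0,0,0,0,0.45],
    [0,0,0,0,0.45],
    [0,0,0,0,0.45],
    [0,0,0,0,0.45],
    [0,0,-0.03,0,0.45],
    [0,0,-0.03,0,0.45],
    [0,0,-0.04,0,0.45],
    [0,0,0,0,0.45],
    [0,0,0,0,0.45]
  ]
}}

```text
time_s: 8.07
tool_pos: [0.4482, 0.2364, 0.0964]
ee_rot: [0.707, 0.707, -0.0, 0.0]
force: [-0.7, -0.3, -0.7]
grip_width: 0.601
```

Run:
```python
from h import *
d=grab('wrist','w6'); print(r.state()['tool_pos'],r.state()['grip_width'],r.state()['force'])
crop('w6',150,350,180,330,'w6c')
```

```text
[0.44786439 0.23621399 0.09585645] 0.6022431168491379 [-0.55572017 -0.56332493 -0.18616062]
w6c scale 4.0
```

View pics/w6c.png

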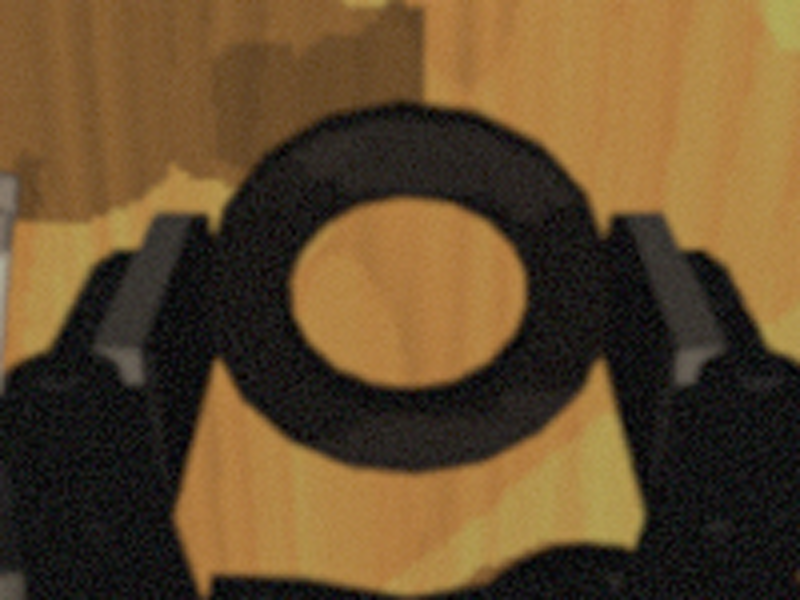

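Run:
```python
from h import *
from scipy.optimize import least_squares
d=load('w6')
ob=np.array([150+290/4,180+196/4,150+527/4,180+386/4])
z=least_squares(lambda p:ext(d,p,.0155,True)-ob,[.45,.23,.1]);print('bore',z.x,z.fun)
ob=np.array([150+212/4,180+103/4,150+610/4,180+470/4])
z=least_squares(lambda p:ext(d,p,.027,True)-ob,[.45,.23,.1]);print('outer',z.x,z.fun)
```

```text
bore [0.44810946 0.23381808 0.09825163] [ 1.01200288 -1.10137367 -1.0123108   1.22157117]
outer [0.44844309 0.23532923 0.10228673] [-1.23753951  1.29404992  1.23944347 -1.5569354 ]
```

Request:
{"op": "apply_moves", "data": {
  "targets": [
    [0,0,-0.05,0,0.45],
    [-0.038,0.026,-0.05,0,0.45],
    [-0.038,0.026,-0.01,0,0.45],
    [-0.038,0.026,0,0,0.45],
    [-0.038,0.026,0,0,0.45],
    [-0.038,0.026,0,0,0.45],
    [-0.038,0.026,0,0,0.45],
    [-0.038,0.025,0,0,0.45],
    [-0.04,0.025,0,0,0.45],
    [0,0,0,0,0.45],
    [0,0,0,0,0.45]
  ]
}}

```text
time_s: 9.5
tool_pos: [0.6516, -0.0655, 0.2008]
ee_rot: [0.707, 0.707, -0.001, -0.001]
force: [0.7, 0.4, -0.4]
grip_width: 0.6
```

Run:
```python
from h import *
d=grab('wrist','w7'); print(r.state()['tool_pos'],r.state()['grip_width'],r.state()['force'])
crop('w7',150,350,150,300,'w7c')
```

```text
[ 0.65165206 -0.06463741  0.20128918] 0.600985915439701 [-0.08107319 -0.11015205 -0.22651788]
w7c scale 4.0
```

View pics/w7c.png

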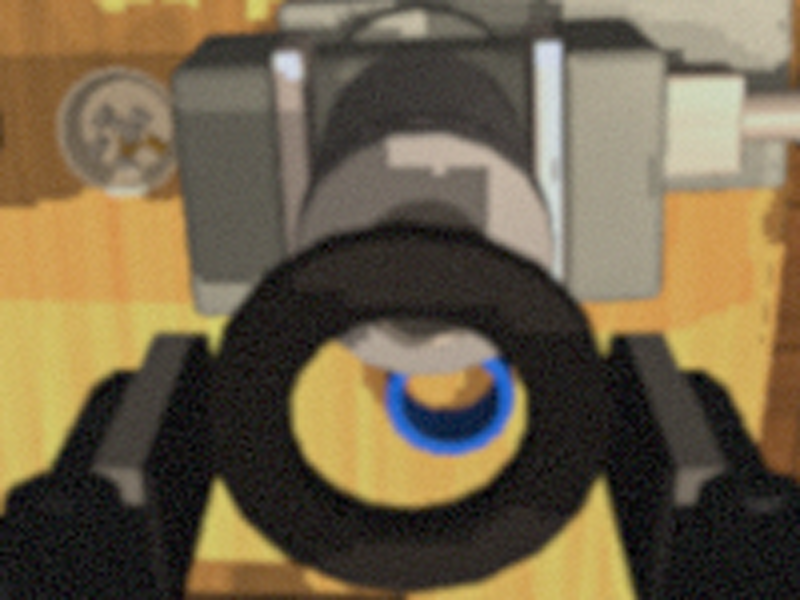

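Run:
```python
from h import *
from scipy.optimize import least_squares
d=load('w7')
ob=np.array([150+300/4,150+131/4,150+553/4,150+373/4])
for zz in (.132,.135):
  z=least_squares(lambda p:ext(d,[p[0],p[1],zz],.025,True)-ob,[.65,-.07]);print('sh',z.x,z.fun)
z=least_squares(lambda p:ext(d,p,.025,True)-ob,[.65,-.07,.13]);print('sh',z.x,z.fun)
ob=np.array([150+290/4,150+318/4,150+527/4,150+507/4])
z=least_squares(lambda p:ext(d,p,.0155,True)-ob,[.65,-.07,.2]);print('bore',z.x,z.fun)
```

```text
sh [ 0.6549008  -0.07244196] [-0.90078342 -0.05576603  0.90629809  0.14304458]
sh [ 0.6548572  -0.07134517] [-1.36028956 -0.42947701  1.36488315  0.62218147]
sh [ 0.65495106 -0.0737575   0.12840629] [-0.36930192  0.38006206  0.37084099 -0.41251876]
bore [ 0.65154829 -0.06840886  0.20245772] [ 1.07272056 -1.1674199  -1.0725613   1.29463144]
```

Request:
{"op": "apply_moves", "data": {
  "targets": [
    [-0.0055,0.0032,0.015,0,0.45],
    [0,0,0.02,0,0.45],
    [0,0,0,0,0.45],
    [0,0,0,0,0.45],
    [0,0,0,0,0.45]
  ]
}}

```text
time_s: 10.18
tool_pos: [0.6562, -0.0716, 0.1685]
ee_rot: [0.707, 0.707, 0.001, 0.001]
force: [0.2, -0.3, 0.4]
grip_width: 0.602
```

Run:
```python
from h import *
d=grab('wrist','w8'); print(r.state()['tool_pos'],r.state()['grip_width'],r.state()['force'])
crop('w8',150,350,150,300,'w8c')
grab('side','s8');crop('s8',250,350,160,235,'s8c')
grab('scene','n8');crop('n8',150,250,130,205,'n8c')
```

```text
[ 0.6561228  -0.07167163  0.16842818] 0.6030024961271806 [ 0.0126155  -0.47551593 -0.68808563]
w8c scale 4.0
s8c scale 8.0
n8c scale 8.0
```

View pics/w8c.png

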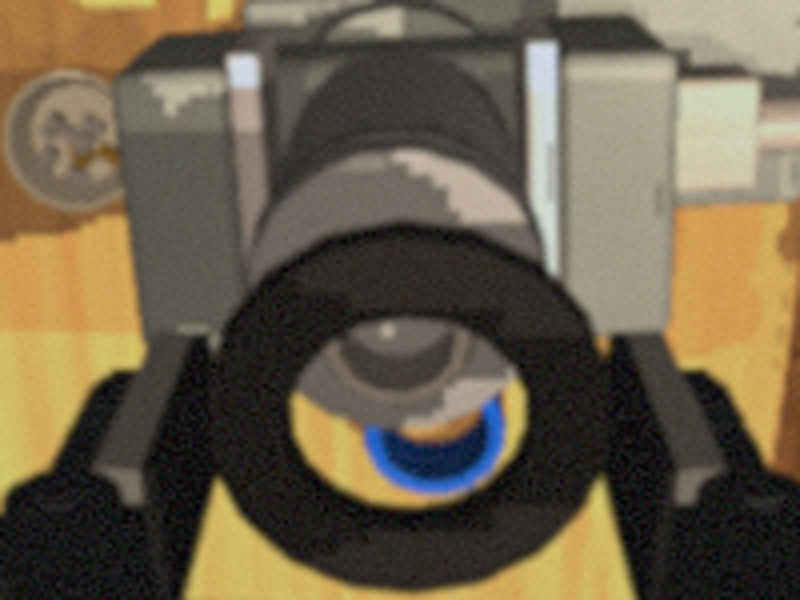

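View pics/s8c.png

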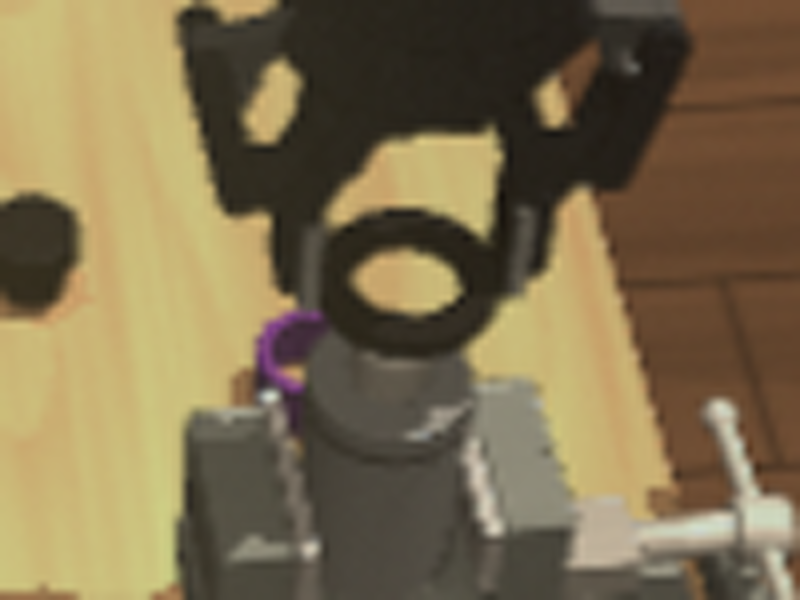

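View pics/n8c.png

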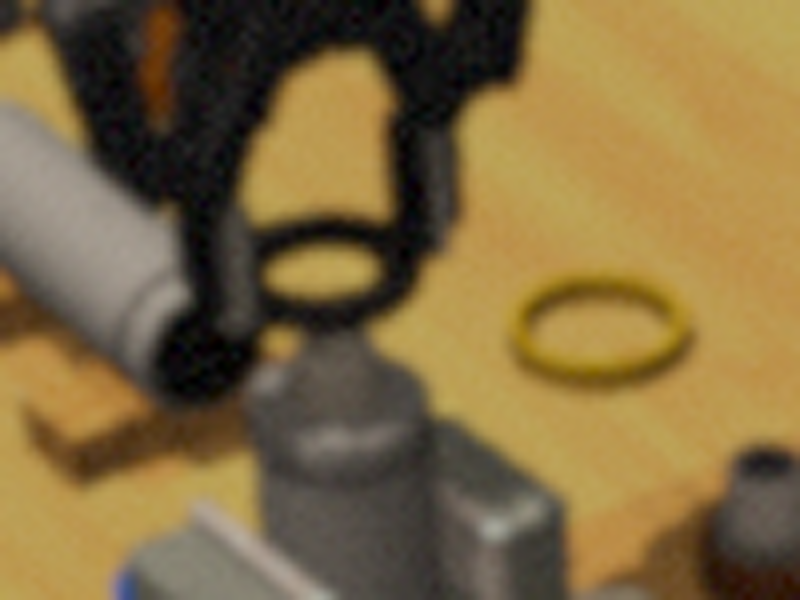

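Run:
```python
from h import *
from scipy.optimize import least_squares
def fit(d,wr,zz,R,idx,ob,x0=(.654,-.07)):
  ob=np.array(ob); z=least_squares(lambda p:ext(d,[p[0],p[1],zz],R,wr)[idx]-ob,x0); return np.round(z.x,4),np.round(z.fun,2)
w=load('w8');s=load('s8');n=load('n8')
W=lambda *a:[(150 + v/4) for v in a]
print('w sh',fit(w,True,.133,.025,[0,1,2,3],W(247,148,543,424)))
print('w neckmouth',fit(w,True,.149,.0085,[0,2,3],W(340,462,380)))
print('w gk',fit(w,True,.178,.0155,[0,1,2,3],W(290,318,527,508)))
S=lambda u,v:(250+u/8,160+v/8)
print('s sh',fit(s,False,.133,.025,[0,2,3],[250+303/8,250+475/8,160+458/8]))
print('s gk top',fit(s,False,.178,.0155,[0,1,2,3],[250+348/8,160+245/8,250+464/8,160+315/8]))
print('n sh',fit(n,False,.133,.025,[0,2,3],[150+252/8,150+430/8,130+477/8]))
print('n gk',fit(n,False,.178,.0155,[0,1,2,3],[150+260/8,130+242/8,150+382/8,130+300/8]))
```

```text
w sh (array([ 0.654, -0.072]), array([-1.11, -0.48,  1.11,  0.71]))
w neckmouth (array([ 0.655 , -0.0711]), array([ 1.13, -1.13, -0.05]))
w gk (array([ 0.6561, -0.0704]), array([-0.58, -2.24,  0.58,  2.79]))
s sh (array([ 0.6548, -0.0801]), array([ 0.08, -0.08,  0.  ]))
s gk top (array([ 0.6568, -0.0767]), array([ 0.43, -0.64, -0.43,  0.62]))
n sh (array([ 0.6596, -0.063 ]), array([-0.66,  0.67, -0.05]))
n gk (array([ 0.659 , -0.0683]), array([ 0.15, -0.28, -0.15,  0.27]))
```

Request:
{"op": "apply_moves", "data": {
  "targets": [
    [-0.001,-0.0015,0.01,0,0.45],
    [0,0,0.01,0,0.45],
    [0,0,0.008,0,0.45],
    [0,0,0.003,0,0.45],
    [0,0,0,0,0.45],
    [0,0,0,0,0.45]
  ]
}}

```text
time_s: 11.08
tool_pos: [0.6544, -0.0727, 0.1369]
ee_rot: [0.707, 0.707, 0.0, 0.0]
force: [-0.9, -0.1, 0.0]
grip_width: 0.602
```

Request:
{"op": "apply_moves", "data": {
  "targets": [
    [0,0,0.002,0,0.45],
    [0,0,0,0,0.45],
    [0,0,0.001,0,0.45],
    [0,0,0,0,0.45]
  ]
}}

```text
time_s: 11.58
tool_pos: [0.6541, -0.0727, 0.1335]
ee_rot: [0.707, 0.707, 0.0, -0.0]
force: [-0.7, -0.3, 0.5]
grip_width: 0.605
```

Request:
{"op": "apply_moves", "data": {
  "targets": [
    [0,0,0.001,0,0.45],
    [0,0,0,0,0.45],
    [0,0,0.001,0,0.45],
    [0,0,0,0,0.45]
  ]
}}

```text
time_s: 12.08
tool_pos: [0.6543, -0.0728, 0.1328]
ee_rot: [0.707, 0.707, 0.0, 0.0]
force: [-3.2, 0.4, 6.4]
grip_width: 0.604
```

Run:
```python
from h import *
d=grab('wrist','w9'); print(r.state()['tool_pos'],r.state()['grip_width'],r.state()['force'])
crop('w9',150,350,150,300,'w9c')
grab('side','s9');crop('s9',250,350,160,235,'s9c')
```

```text
[ 0.6543073  -0.07276457  0.13282145] 0.6080270080290939 [-2.79390466 -0.53486733  7.59331116]
w9c scale 4.0
s9c scale 8.0
```

View pics/w9c.png

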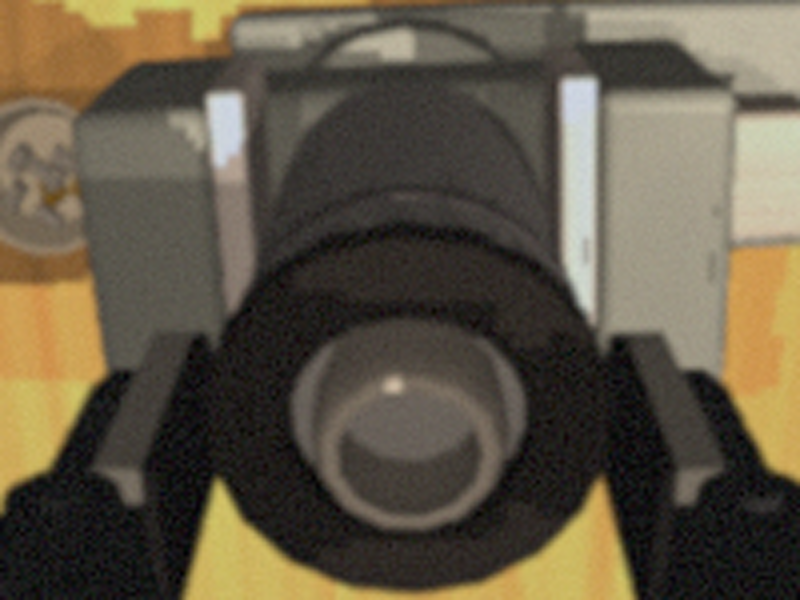

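View pics/s9c.png

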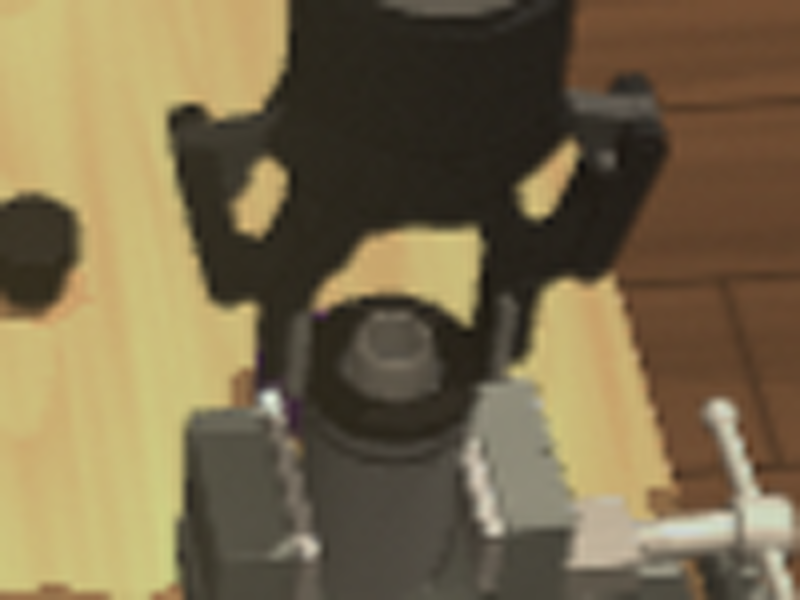

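Request:
{"op": "apply_moves", "data": {
  "targets": [
    [0,0,0,0,0.78],
    [0,0,0,0,0.78],
    [0,0,0,0,0.78],
    [0,0,-0.03,0,0.78],
    [0,0,-0.04,0,0.8],
    [0,0,0,0,0.8],
    [0,0,0,0,0.8]
  ]
}}

```text
time_s: 13.05
tool_pos: [0.6537, -0.0727, 0.201]
ee_rot: [0.707, 0.707, -0.0, -0.0]
force: [-1.0, -0.2, -0.9]
grip_width: 0.8
```

Run:
```python
from h import *
d=grab('wrist','w10'); print(r.state()['tool_pos'],r.state()['grip_width'],r.state()['force'])
crop('w10',150,350,120,270,'w10c')
```

```text
[ 0.65337873 -0.07265658  0.20033386] 0.8013463006926106 [-0.13845831 -0.39492382 -0.96179864]
w10c scale 4.0
```

View pics/w10c.png

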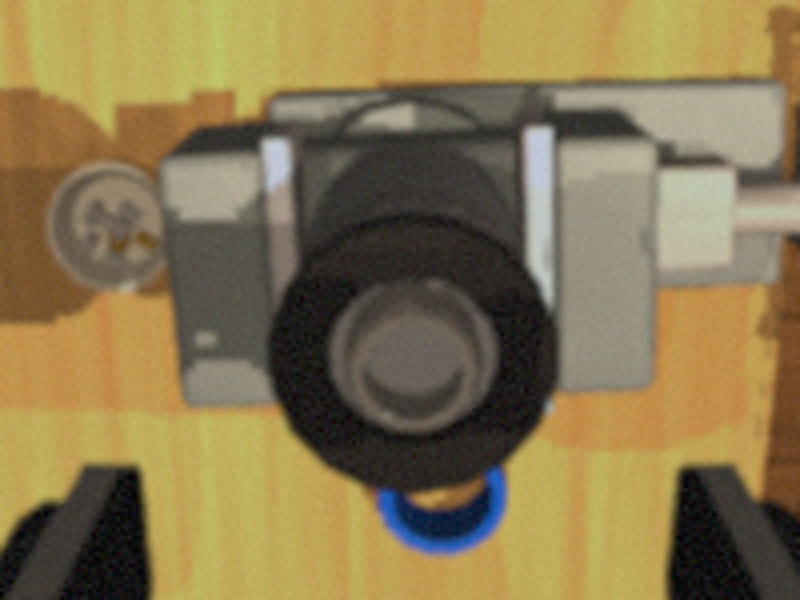

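Run:
```python
from h import *
from scipy.optimize import least_squares
def fit(d,wr,zz,R,idx,ob,x0=(.654,-.07)):
  ob=np.array(ob); z=least_squares(lambda p:ext(d,[p[0],p[1],zz],R,wr)[idx]-ob,x0); return np.round(z.x,4),np.round(z.fun,2)
w=load('w10')
g=lambda a,b,c,d:[150+a/4,120+b/4,150+c/4,120+d/4]
print('gk',fit(w,True,.1405,.027,[0,1,2,3],g(271,212,556,490)))
print('neck',fit(w,True,.1505,.011,[0,2,3],[150+347/4,150+481/4,120+432/4]))
# capsule from this image
d=load('w10');cv2.imwrite('pics/w10v.png',cv2.resize(cv2.imread('pics/w10.png')[60:260,60:260],None,fx=3,fy=3,interpolation=2))
```

```text
gk (array([ 0.6546, -0.0726]), array([-1.13,  0.26,  1.13, -0.2 ]))
neck (array([ 0.6546, -0.0721]), array([ 1.02, -1.02, -0.04]))
```

View pics/w10v.png

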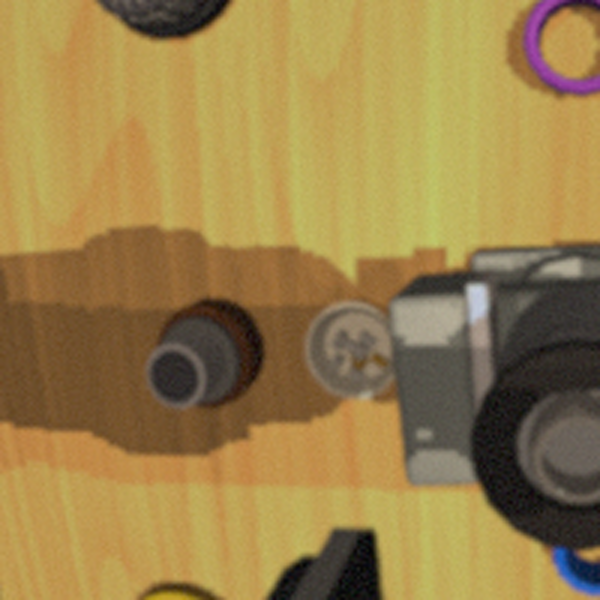

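Request:
{"op": "apply_moves", "data": {
  "targets": [
    [-0.002,-0.03,0,0,0.8],
    [-0.002,-0.04,0,0,0.8],
    [-0.002,-0.04,0.03,0,0.8],
    [-0.002,-0.039,0.04,0,0.8],
    [0,0,0.01,0,0.8],
    [0,0,0,0,0.8],
    [0,0,0,0,0.8]
  ]
}}

```text
time_s: 13.98
tool_pos: [0.5069, -0.0806, 0.1222]
ee_rot: [0.707, 0.707, 0.001, 0.001]
force: [-0.0, -0.2, 0.2]
grip_width: 0.801
```

Run:
```python
from h import *
d=grab('wrist','w11'); print(r.state()['tool_pos'],r.state()['grip_width'],r.state()['force'])
crop('w11',150,350,120,270,'w11c')
```

```text
[ 0.50687076 -0.08066344  0.12232534] 0.8002135048183896 [ 0.21559963 -0.36237218  0.60804021]
w11c scale 4.0
```

View pics/w11c.png

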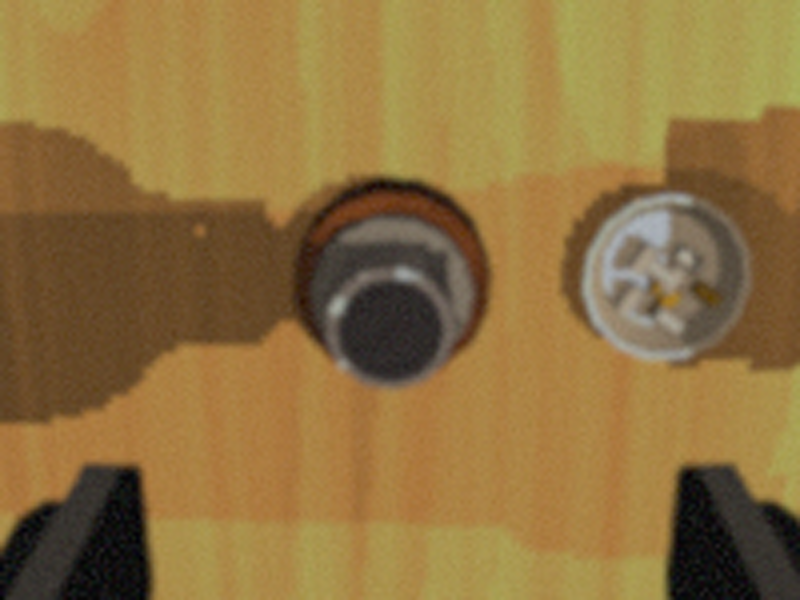

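Run:
```python
from h import *
from scipy.optimize import least_squares
def fit(d,wr,zz,R,idx,ob,x0=(.5,-.07)):
  ob=np.array(ob); z=least_squares(lambda p:ext(d,[p[0],p[1],zz],R,wr)[idx]-ob,x0); return np.round(z.x,4),np.round(z.fun,2)
w=load('w11')
g=lambda a,b,c,d:[150+a/4,120+b/4,150+c/4,120+d/4]
print('cap',fit(w,True,.045,.013,[0,1,2,3],g(327,264,455,387)))
print('cap',fit(w,True,.040,.013,[0,1,2,3],g(327,264,455,387)))
print('flange',fit(w,True,.023,.0175,[0,1,2],g(312,213,477,0)[:3]))
print('coin',fit(w,True,.01,.02,[0,1,2,3],g(580,192,750,360)))
```

```text
cap (array([ 0.5037, -0.0804]), array([-0.56, -0.28,  0.56,  0.32]))
cap (array([ 0.5036, -0.0821]), array([-0.2 ,  0.05,  0.2 , -0.05]))
flange (array([ 0.5042, -0.0802]), array([ 0.18, -0.01, -0.18]))
coin (array([ 0.566 , -0.0807]), array([ 0., -0., -0.,  0.]))
```

Request:
{"op": "apply_moves", "data": {
  "targets": [
    [0,-0.003,0.02,0,0.55],
    [0,0,0.03,0,0.55],
    [0,0,0.025,0,0.55],
    [0,0,0.012,0,0.55],
    [0,0,0.008,0,0.55],
    [0,0,0,0,0.55],
    [0,0,0,0,0.55]
  ]
}}

```text
time_s: 14.9
tool_pos: [0.5029, -0.0808, 0.0273]
ee_rot: [0.707, 0.707, 0.001, 0.001]
force: [-0.3, 0.2, -0.6]
grip_width: 0.55
```

Run:
```python
from h import *
d=grab('wrist','w12'); print(r.state()['tool_pos'],r.state()['grip_width'],r.state()['force'])
crop('w12',150,350,150,300,'w12c')
```

```text
[ 0.50282166 -0.08079444  0.02732655] 0.5481422181758451 [-0.08775222  0.00095757  0.50126615]
w12c scale 4.0
```

View pics/w12c.png

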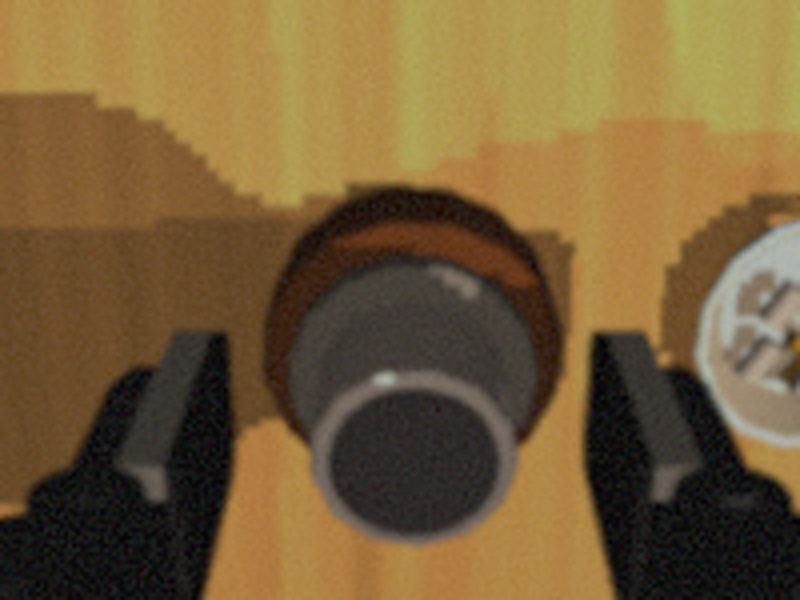

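Run:
```python
from h import *
from scipy.optimize import least_squares
def fit(d,wr,zz,R,idx,ob,x0=(.5,-.07)):
  ob=np.array(ob); z=least_squares(lambda p:ext(d,[p[0],p[1],zz],R,wr)[idx]-ob,x0); return np.round(z.x,4),np.round(z.fun,2)
w=load('w12')
print('cap',fit(w,True,.045,.013,[0,1,2,3],[150+313/4,150+372/4,150+516/4,150+545/4]))
print('cap',fit(w,True,.042,.013,[0,1,2,3],[150+313/4,150+372/4,150+516/4,150+545/4]))
```

```text
cap (array([ 0.5035, -0.0813]), array([-1.12, -0.72,  1.13,  0.98]))
cap (array([ 0.5035, -0.083 ]), array([-0.51, -0.29,  0.52,  0.39]))
```

Request:
{"op": "apply_moves", "data": {
  "targets": [
    [0,0.0005,0,0,0.15],
    [0,0,0,0,0.15],
    [0,0,0,0,0.15],
    [0,0,0,0,0.15],
    [0,0,0,0,0.15]
  ]
}}

```text
time_s: 15.58
tool_pos: [0.5032, -0.0808, 0.0273]
ee_rot: [0.707, 0.707, 0.0, 0.0]
force: [-0.8, 0.7, 5.4]
grip_width: 0.283
```

Request:
{"op": "apply_moves", "data": {
  "targets": [
    [0,0,-0.015,0,0.15],
    [0,0,-0.03,0,0.15],
    [0,0,-0.04,0,0.15],
    [0,0,-0.04,0,0.15],
    [0,0,-0.05,0,0.15],
    [0.002,0.035,0,0,0.15],
    [0.002,0.04,0,0,0.15],
    [0.002,0.04,0,0,0.15],
    [0.002,0.036,0,0,0.15],
    [0,0,0,0,0.15],
    [0,0,0,0,0.15],
    [0,0,0,0,0.15]
  ]
}}

```text
time_s: 17.08
tool_pos: [0.6526, -0.073, 0.2019]
ee_rot: [0.707, 0.707, -0.0, -0.0]
force: [-0.5, -0.3, -0.4]
grip_width: 0.282
```

Run:
```python
from h import *
d=grab('wrist','w13'); print(r.state()['tool_pos'],r.state()['grip_width'],r.state()['force'])
crop('w13',150,350,150,300,'w13c')
grab('side','s13');crop('s13',250,350,140,215,'s13c')
grab('scene','n13');crop('n13',150,250,120,195,'n13c')
```

```text
[ 0.65274341 -0.07304673  0.20202347] 0.2837683721997746 [-0.04677756 -0.02708337 -1.12907794]
w13c scale 4.0
s13c scale 8.0
n13c scale 8.0
```

View pics/w13c.png

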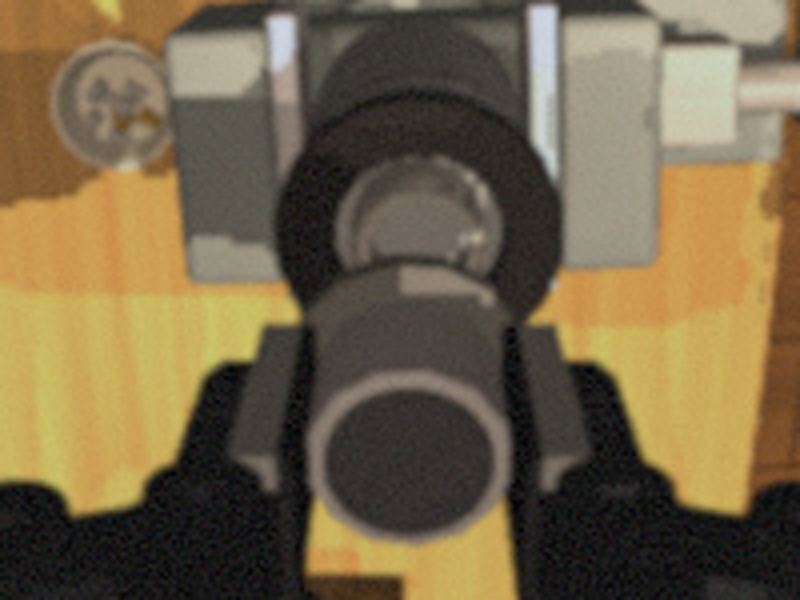

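View pics/s13c.png

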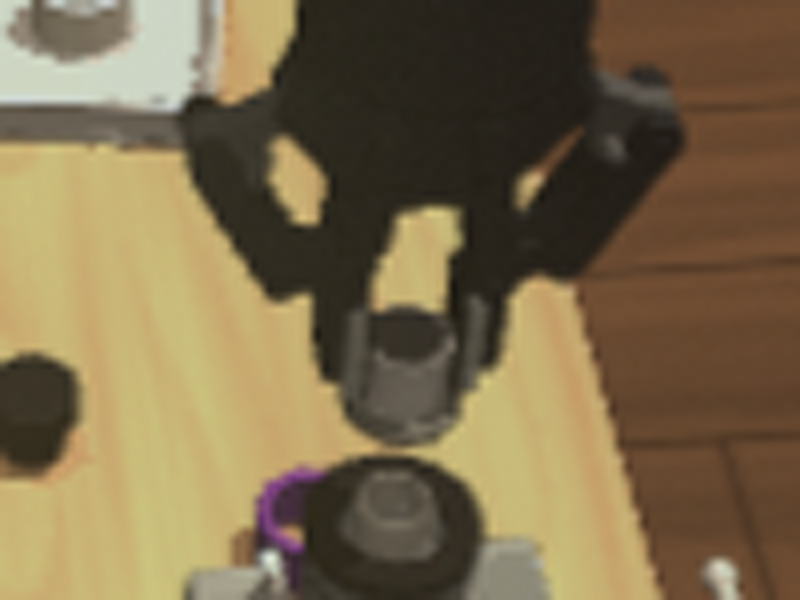

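View pics/n13c.png

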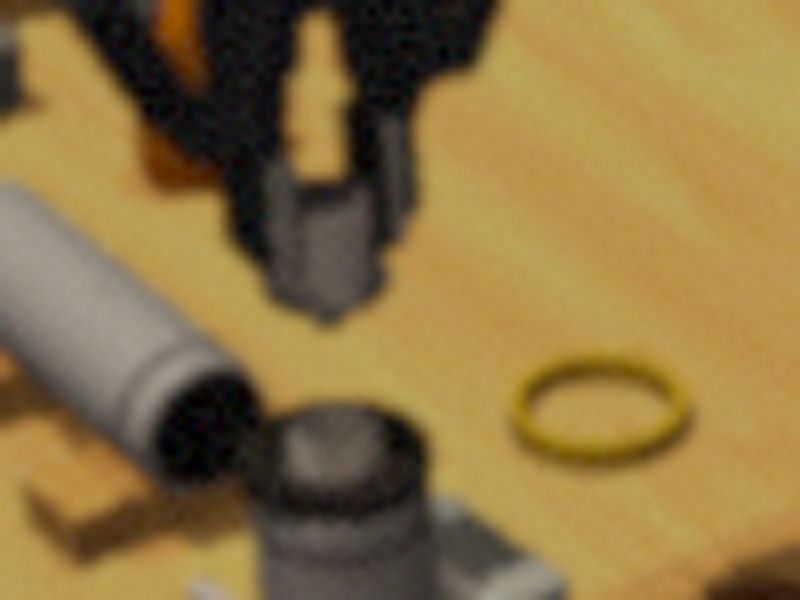

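Run:
```python
from h import *
from scipy.optimize import least_squares
def fit(d,wr,zz,R,idx,ob,x0=(.65,-.07)):
  ob=np.array(ob); z=least_squares(lambda p:ext(d,[p[0],p[1],zz],R,wr)[idx]-ob,x0); return np.round(z.x,4),np.round(z.fun,2)
w=load('w13')
b=lambda *a:[150+v/4 for v in a]
print('cap',fit(w,True,.2197,.013,[0,1,2,3],b(307,368,513,545)))
print('gk',fit(w,True,.1425,.027,[0,1,2],b(277,88,562)))
print('neck',fit(w,True,.1465,.0125,[0,1,2],b(336,155,503)))
s=load('s13');
print('s cap',fit(s,False,.2197,.013,[0,1,2,3],[250+362/8,140+305/8,250+455/8,140+362/8]))
print('s flange',fit(s,False,.193,.0175,[0,2,3],[250+342/8,250+465/8,140+445/8]))
print('s gk',fit(s,False,.1425,.027,[0,1,2],[250+303/8,140+455/8,250+484/8]))
print('s neck',fit(s,False,.1505,.011,[0,1,2],[250+352/8,140+470/8,250+436/8]))
n=load('n13')
print('n cap',fit(n,False,.2197,.013,[0,1,2],[150+278/8,120+178/8,150+378/8]))
print('n gk',fit(n,False,.1425,.027,[0,1,2],[150+242/8,120+402/8,150+428/8]))
```

```text
cap (array([ 0.6527, -0.0732]), array([-0.79, -0.34,  0.79,  0.49]))
gk (array([ 0.6546, -0.0719]), array([-1.35,  0.11,  1.35]))
neck (array([ 0.6545, -0.0682]), array([ 3.28, -0.13, -3.29]))
s cap (array([ 0.6544, -0.0749]), array([-0.08, -0.65,  0.08,  0.62]))
s flange (array([ 0.6552, -0.0749]), array([-0.09,  0.09, -0.  ]))
s gk (array([ 0.6559, -0.0772]), array([-0.27, -0.01,  0.27]))
s neck (array([ 0.6559, -0.0745]), array([ 0.51,  0.01, -0.51]))
n cap (array([ 0.653 , -0.0691]), array([-0.15, -0.01,  0.15]))
n gk (array([ 0.6557, -0.071 ]), array([-1.09, -0.09,  1.09]))
```

Request:
{"op": "apply_moves", "data": {
  "targets": [
    [0.0005,0.0019,0.015,0,0.15],
    [0,0,0.012,0,0.15],
    [0,0,0,0,0.15],
    [0,0,0.006,0,0.15],
    [0,0,0.004,0,0.15],
    [0,0,0,0,0.15],
    [0,0,0,0,0.15]
  ]
}}

```text
time_s: 18.1
tool_pos: [0.6557, -0.0722, 0.1648]
ee_rot: [0.707, 0.707, 0.0, 0.0]
force: [0.0, 0.8, -0.7]
grip_width: 0.288
```

Run:
```python
from h import *
print(r.state()['tool_pos'],r.state()['grip_width'],r.state()['force'])
grab('side','s14');crop('s14',250,350,140,215,'s14c')
```

```text
[ 0.65573893 -0.07224106  0.16482141] 0.2882653295245867 [ 0.01488443  0.83476241 -0.68424624]
s14c scale 8.0
```

View pics/s14c.png

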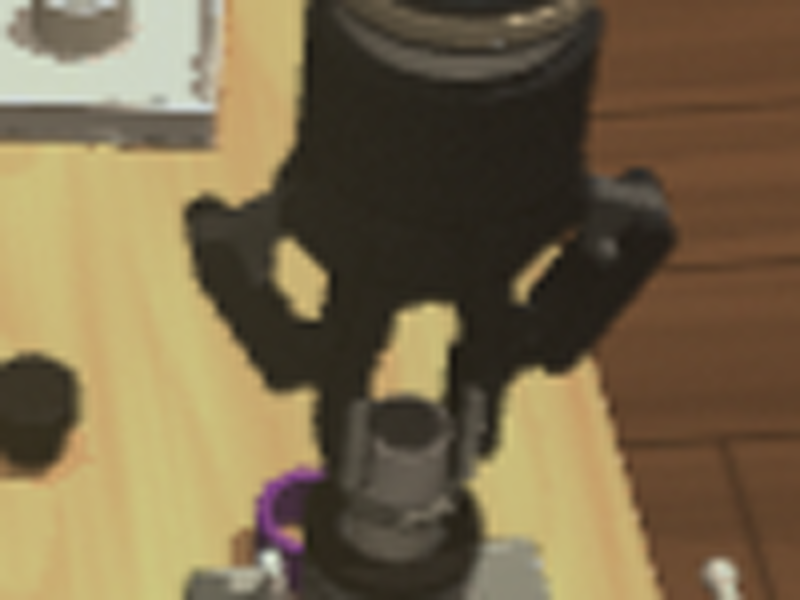

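Request:
{"op": "apply_moves", "data": {
  "targets": [
    [0,-0.001,0.002,0,0.15],
    [0,0,0.002,0,0.15],
    [0,0,0,0,0.15],
    [0,0,0.001,0,0.15],
    [0,0,0,0,0.15]
  ]
}}

```text
time_s: 18.77
tool_pos: [0.6547, -0.0723, 0.1602]
ee_rot: [0.707, 0.707, 0.0, 0.0]
force: [-2.1, -0.4, 3.8]
grip_width: 0.293
```

Request:
{"op": "apply_moves", "data": {
  "targets": [
    [0,0,0.001,0,0.15],
    [0,0,0,0,0.15]
  ]
}}

```text
time_s: 19.02
tool_pos: [0.6547, -0.0723, 0.1601]
ee_rot: [0.707, 0.707, 0.0, 0.0]
force: [-2.7, 0.3, 8.2]
grip_width: 0.282
```

Run:
```python
from h import *
print(r.state()['tool_pos'],r.state()['grip_width'],r.state()['force'],r.state()['wrist_torque'])
grab('wrist','w15');crop('w15',150,350,150,300,'w15c')
grab('side','s15');crop('s15',250,350,140,215,'s15c')
```

```text
[ 0.65467096 -0.07229781  0.16005611] 0.2824707504749319 [-2.7113236   0.27250665  8.17393987] [6.47940596e-02 7.63564248e-01 1.90577542e-04]
w15c scale 4.0
s15c scale 8.0
```

View pics/w15c.png

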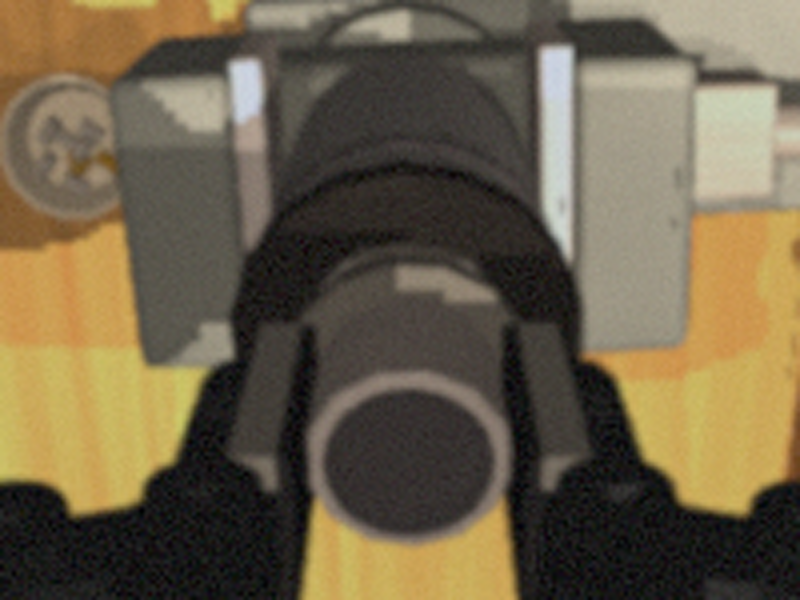

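View pics/s15c.png

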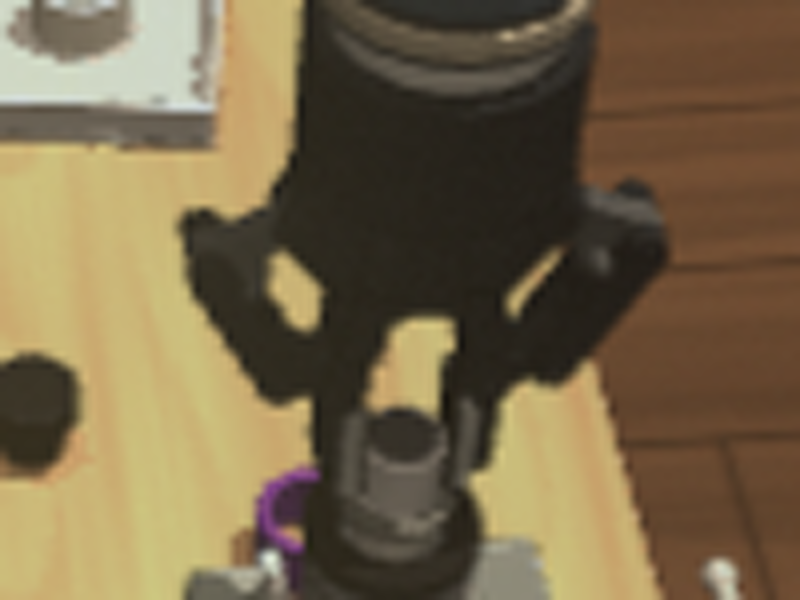

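Request:
{"op": "apply_moves", "data": {
  "targets": [
    [0,0,-0.001,0,0.4],
    [0,0,0,0,0.5],
    [0,0,0,0,0.5],
    [0,0,-0.02,0,0.5],
    [0,0,-0.04,0,0.7],
    [0,0,0,0,0.7],
    [0,0,0,0,0.7]
  ]
}}

```text
time_s: 20.0
tool_pos: [0.6542, -0.0722, 0.219]
ee_rot: [0.707, 0.707, -0.0, -0.0]
force: [0.2, -0.3, -0.4]
grip_width: 0.705
```

Run:
```python
from h import *
from scipy.optimize import least_squares
print(r.state()['tool_pos'],r.state()['grip_width'],r.state()['force'])
grab('wrist','w16');crop('w16',150,350,120,270,'w16c')
grab('side','s16');crop('s16',250,350,140,215,'s16c')
```

```text
[ 0.65415382 -0.07222744  0.21897686] 0.7049102299162865 [ 0.23654578 -0.34723032 -0.38379575]
w16c scale 4.0
s16c scale 8.0
```

View pics/w16c.png

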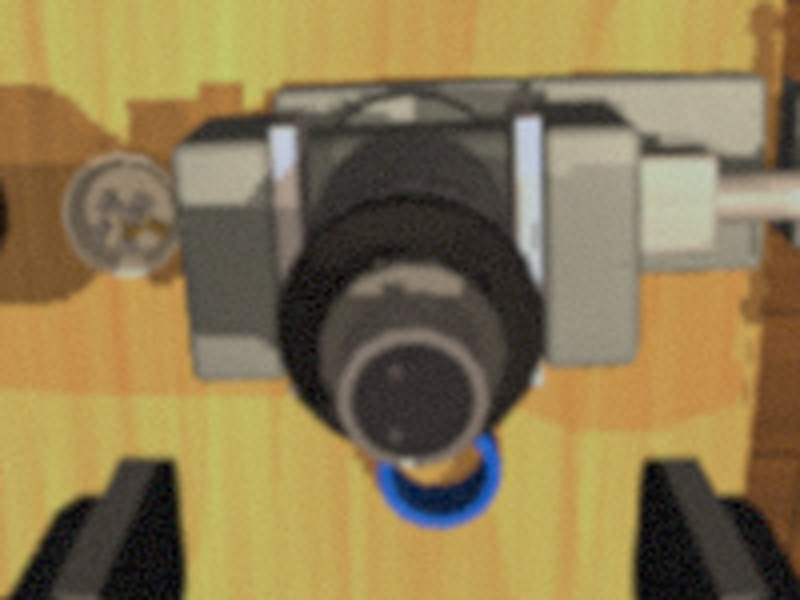

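View pics/s16c.png

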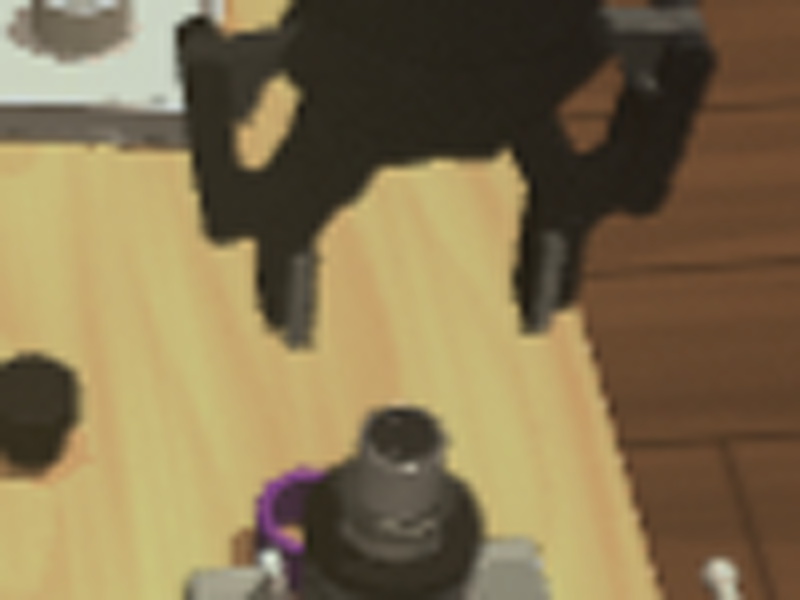

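Request:
{"op": "apply_moves", "data": {
  "targets": [
    [0.03,-0.03,0,0,0.85],
    [0.04,-0.043,0,0,0.85],
    [0.04,-0.043,0,0,0.85],
    [0.037,-0.043,0.02,0,0.85],
    [0,0,0.04,0,0.85],
    [0,0,0,0,0.85],
    [0,0,0,0,0.85]
  ]
}}

```text
time_s: 20.98
tool_pos: [0.4965, 0.0743, 0.1601]
ee_rot: [0.708, 0.707, 0.0, 0.0]
force: [0.6, 0.4, -0.5]
grip_width: 0.852
```

Run:
```python
from h import *
print(r.state()['tool_pos'],r.state()['grip_width'],r.state()['force'])
grab('wrist','w17');crop('w17',150,350,120,270,'w17c')
```

```text
[0.49650314 0.07429742 0.16010642] 0.8522519010554916 [ 0.5555775   0.44501179 -0.52061784]
w17c scale 4.0
```

View pics/w17c.png

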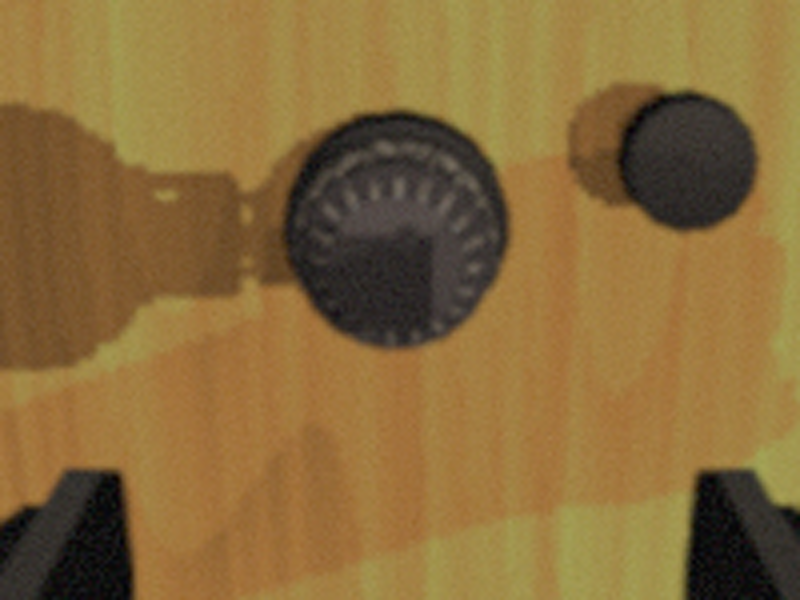

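Run:
```python
from h import *
from scipy.optimize import least_squares
d=load('w17')
def f(p): 
  a=ext(d,[p[0],p[1],.010],.029,True)[:3]; b=ext(d,[p[0],p[1],.037],.0235,True)[3]
  return np.r_[a,b]-[150+286/4,120+110/4,150+510/4,120+348/4]
z=least_squares(f,[.49,.08]);print(z.x,z.fun)
print(atz(d,150+688/4,120+160/4,.03,True))
```

```text
[0.49404331 0.07719918] [-0.4345943   0.23625504  0.4336475  -0.21610329]
[0.56326905 0.098071   0.03      ]
```

Request:
{"op": "apply_moves", "data": {
  "targets": [
    [0.003,-0.0025,0.04,0,0.75],
    [0,0,0.04,0,0.72],
    [0,0,0.04,0,0.72],
    [0,0,0.016,0,0.72],
    [0,0,0.005,0,0.72],
    [0,0,0,0,0.72],
    [0,0,0,0,0.72]
  ]
}}

```text
time_s: 21.9
tool_pos: [0.4942, 0.0779, 0.0198]
ee_rot: [0.707, 0.707, 0.001, 0.001]
force: [0.5, 0.7, 0.0]
grip_width: 0.719
```

Run:
```python
from h import *
print(r.state()['tool_pos'],r.state()['grip_width'],r.state()['force'])
grab('wrist','w18');crop('w18',140,360,165,330,'w18c')
```

```text
[0.49415041 0.07792928 0.01982452] 0.7190581508581362 [0.54874008 0.6873833  0.0307934 ]
w18c scale 3.6363636363636362
```

View pics/w18c.png

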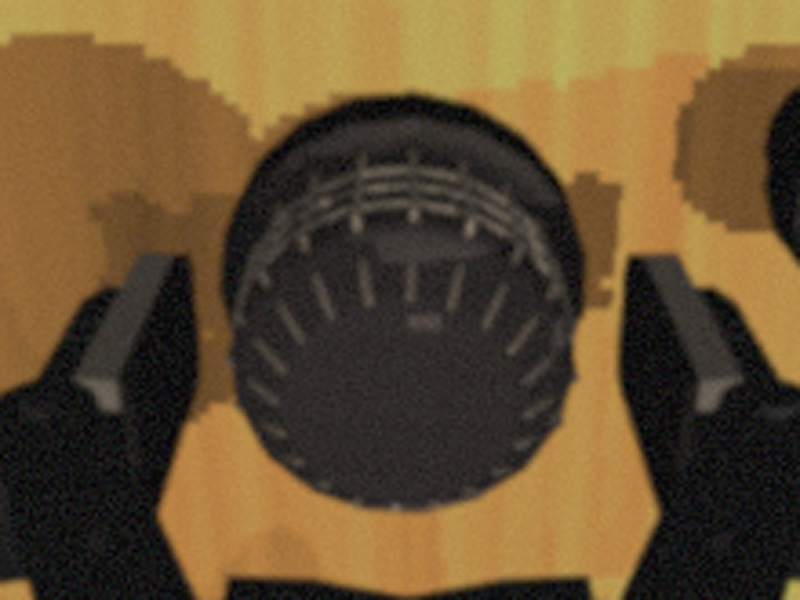

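Request:
{"op": "apply_moves", "data": {
  "targets": [
    [0,0,0.0015,0,0.72],
    [0,0,0,0,0.4],
    [0,0,0,0,0.4],
    [0,0,0,0,0.4],
    [0,0,0,0,0.4]
  ]
}}

```text
time_s: 22.58
tool_pos: [0.4932, 0.0778, 0.0177]
ee_rot: [0.707, 0.707, 0.0, 0.0]
force: [-1.1, -1.6, 5.5]
grip_width: 0.538
```

Request:
{"op": "apply_moves", "data": {
  "targets": [
    [0,0,-0.02,0,0.4],
    [0,0,-0.04,0,0.4],
    [0,0,-0.05,0,0.4],
    [0,0,-0.05,0,0.4],
    [-0.01,0.01,-0.045,0,0.4],
    [-0.03,0.03,-0.015,0,0.4],
    [-0.035,0.04,0,0,0.4],
    [-0.035,0.04,0,0,0.4],
    [-0.03,0.03,0,0,0.4],
    [-0.01,0.011,0,0,0.4],
    [0,0,0,0,0.4],
    [0,0,0,0,0.4]
  ]
}}

```text
time_s: 24.08
tool_pos: [0.6532, -0.0703, 0.237]
ee_rot: [0.706, 0.708, 0.0, -0.001]
force: [0.7, 1.0, -0.4]
grip_width: 0.54
```

Run:
```python
from h import *
print(r.state()['tool_pos'],r.state()['grip_width'],r.state()['force'])
grab('wrist','w19');crop('w19',140,360,135,300,'w19c')
grab('side','s19');crop('s19',250,350,130,205,'s19c')
grab('scene','n19');crop('n19',150,250,110,185,'n19c')
```

```text
[ 0.6531775  -0.07031725  0.23700866] 0.5401338304236508 [ 0.66469984  0.95788754 -0.39766613]
w19c scale 3.6363636363636362
s19c scale 8.0
n19c scale 8.0
```

View pics/w19c.png

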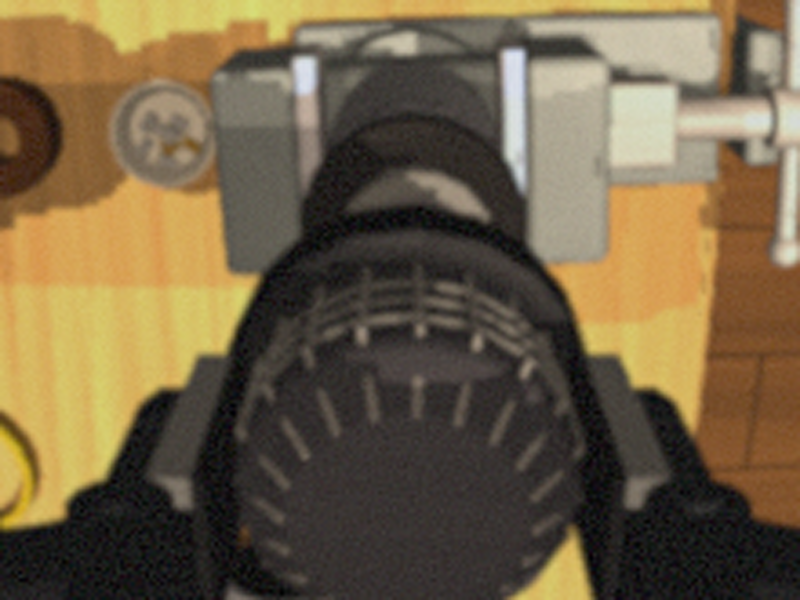

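View pics/s19c.png

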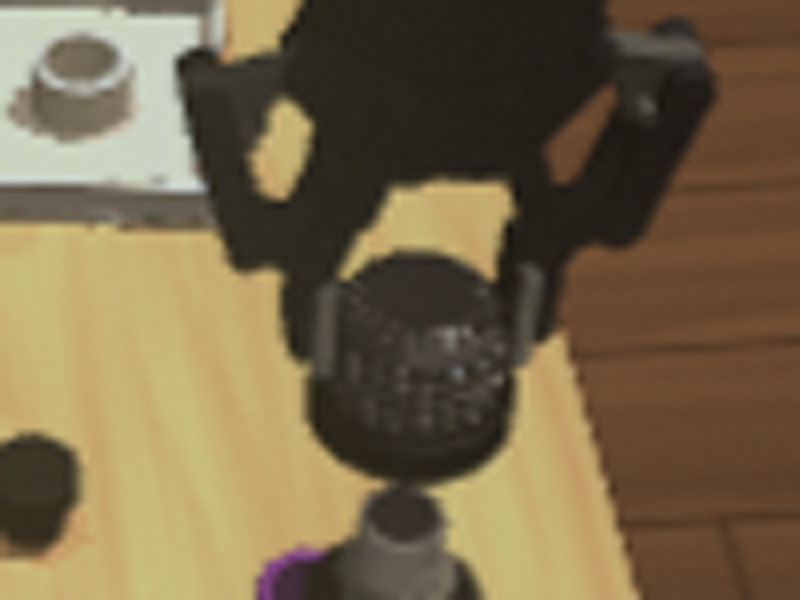

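View pics/n19c.png

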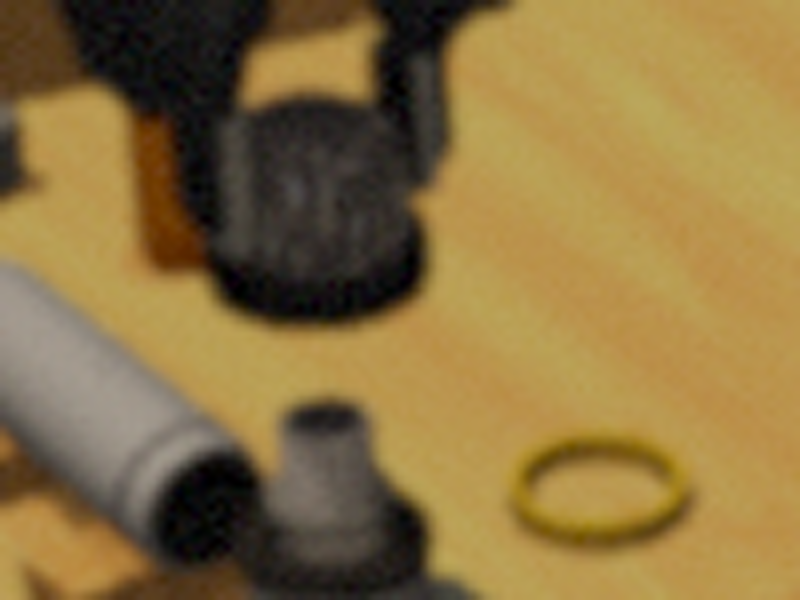

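```bash
cat >> h.py <<'E'
def overlay(tag,wr,circs,box,out):
    d=load(tag); im=cv2.imread(f'pics/{tag}.png'); u0,u1,v0,v1=box; s=min(800/(u1-u0),600/(v1-v0))
    im=cv2.resize(im[v0:v1,u0:u1],None,fx=s,fy=s,interpolation=cv2.INTER_CUBIC)
    for c,R,col in circs:
        q=(proj(d,circ(c,R),wr)-[u0-.5,v0-.5])*s
        cv2.polylines(im,[np.round(q).astype(int)],True,col,1)
    cv2.imwrite(f'pics/{out}.png',im)
E
python3 - <<'E'
from h import *
p=np.array([.6532,-.0703,.237]);b=p-[0,0,.0177]
C=[(b,.029,(0,0,255)),(b+[0,0,.014],.029,(0,255,0)),(b+[0,0,.037],.0235,(255,0,0))]
overlay('w19',True,C,(140,360,165,330),'o1')
overlay('s19',False,C,(270,330,150,195),'o2')
overlay('n19',False,C,(160,220,110,155),'o3')
E
```

```text
(no output)
```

View pics/o1.png

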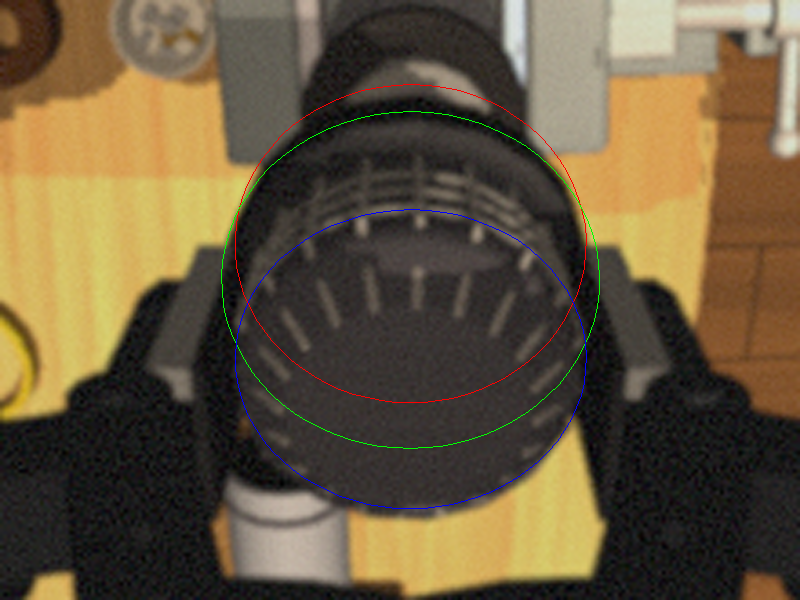

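View pics/o2.png

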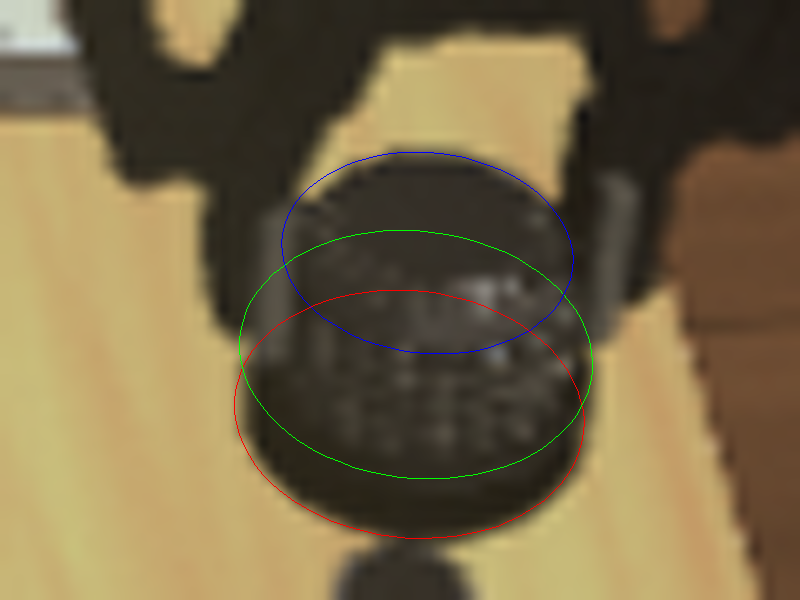

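View pics/o3.png

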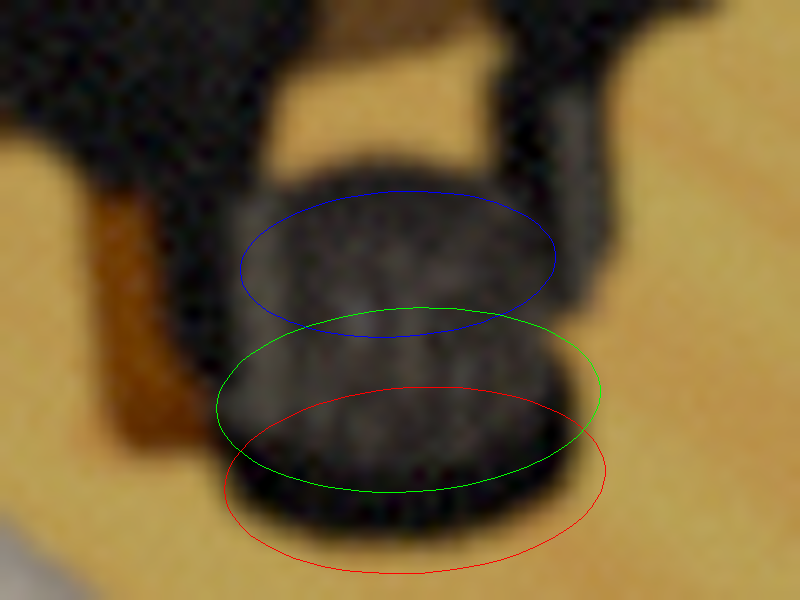

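Request:
{"op": "apply_moves", "data": {
  "targets": [
    [-0.0014,0.0014,0.015,0,0.4],
    [0,0,0.015,0,0.4],
    [0,0,0,0,0.4],
    [0,0,0,0,0.4]
  ]
}}

```text
time_s: 24.72
tool_pos: [0.6555, -0.0736, 0.2069]
ee_rot: [0.707, 0.707, -0.0, -0.0]
force: [-0.8, 0.3, -0.2]
grip_width: 0.542
```

Run:
```python
from h import *
print(r.state()['tool_pos'],r.state()['grip_width'],r.state()['force'])
grab('side','s20');crop('s20',250,350,130,205,'s20c')
grab('scene','n20');crop('n20',150,250,110,185,'n20c')
```

```text
[ 0.65549879 -0.07362837  0.20686176] 0.541596562514936 [-0.75379221  0.32445182 -0.20476696]
s20c scale 8.0
n20c scale 8.0
```

View pics/s20c.png

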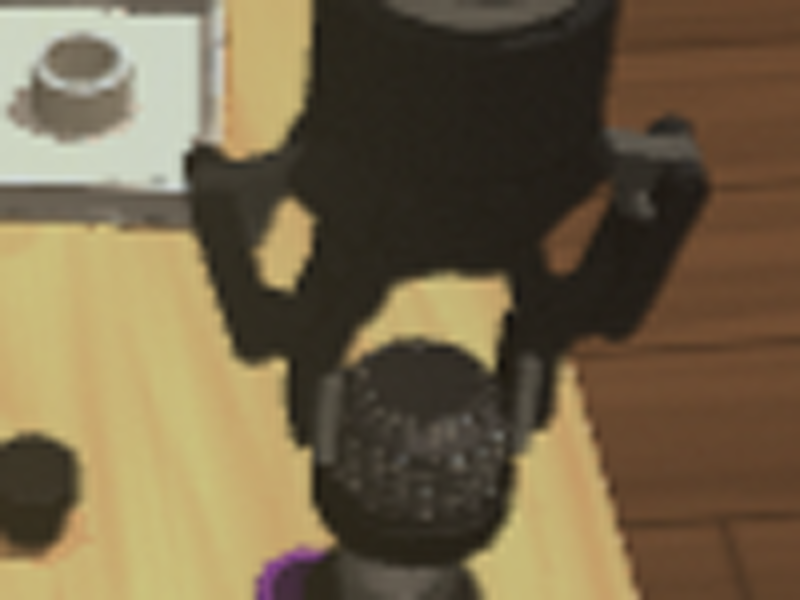

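View pics/n20c.png

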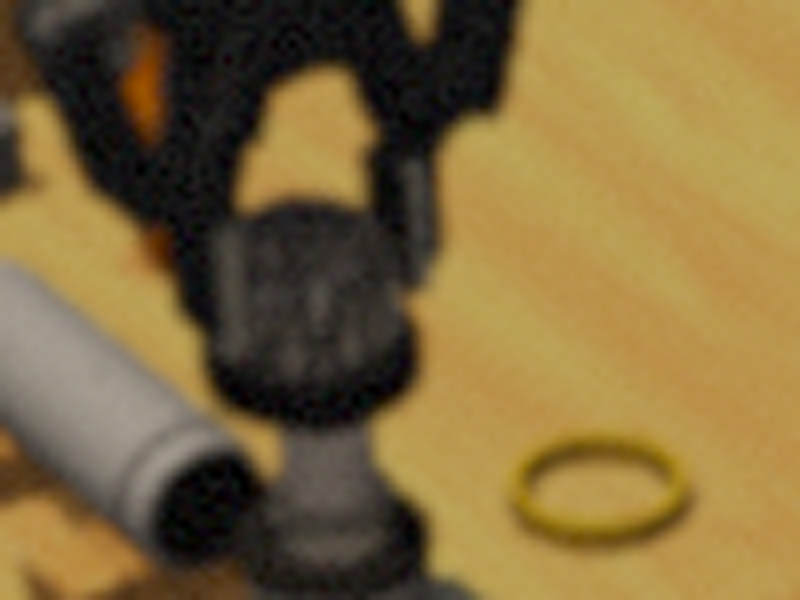

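Request:
{"op": "apply_moves", "data": {
  "targets": [
    [0.0008,-0.001,0.01,0,0.4],
    [0,0,0.01,0,0.4],
    [0,0,0.008,0,0.4],
    [0,0,0,0,0.4],
    [0,0,0.006,0,0.4],
    [0,0,0.006,0,0.4],
    [0,0,0,0,0.4],
    [0,0,0,0,0.4]
  ]
}}

```text
time_s: 25.82
tool_pos: [0.6546, -0.0728, 0.1672]
ee_rot: [0.707, 0.707, 0.0, 0.0]
force: [0.3, -0.4, -0.5]
grip_width: 0.537
```

Request:
{"op": "apply_moves", "data": {
  "targets": [
    [0,0,0.003,0,0.4],
    [0,0,0.002,0,0.4],
    [0,0,0,0,0.4],
    [0,0,0.001,0,0.4],
    [0,0,0,0,0.4]
  ]
}}

```text
time_s: 26.45
tool_pos: [0.6544, -0.0728, 0.161]
ee_rot: [0.707, 0.707, 0.0, -0.0]
force: [-0.5, -0.4, -1.3]
grip_width: 0.538
```

Request:
{"op": "apply_moves", "data": {
  "targets": [
    [0,0,0.001,0,0.4],
    [0,0,0,0,0.4],
    [0,0,0.001,0,0.4],
    [0,0,0,0,0.4]
  ]
}}

```text
time_s: 26.95
tool_pos: [0.6546, -0.0728, 0.1608]
ee_rot: [0.707, 0.707, 0.0, 0.0]
force: [-3.5, 0.1, 8.7]
grip_width: 0.539
```

Run:
```python
from h import *
print(r.state()['tool_pos'],r.state()['grip_width'],r.state()['force'],r.state()['wrist_torque'])
grab('side','s21');crop('s21',250,350,150,225,'s21c')
grab('scene','n21');crop('n21',150,250,120,195,'n21c')
```

```text
[ 0.65461483 -0.07281637  0.16075832] 0.539355869178317 [-3.52617469  0.08040577  8.71858528] [ 0.02390441  0.85520742 -0.01605696]
s21c scale 8.0
n21c scale 8.0
```

View pics/s21c.png

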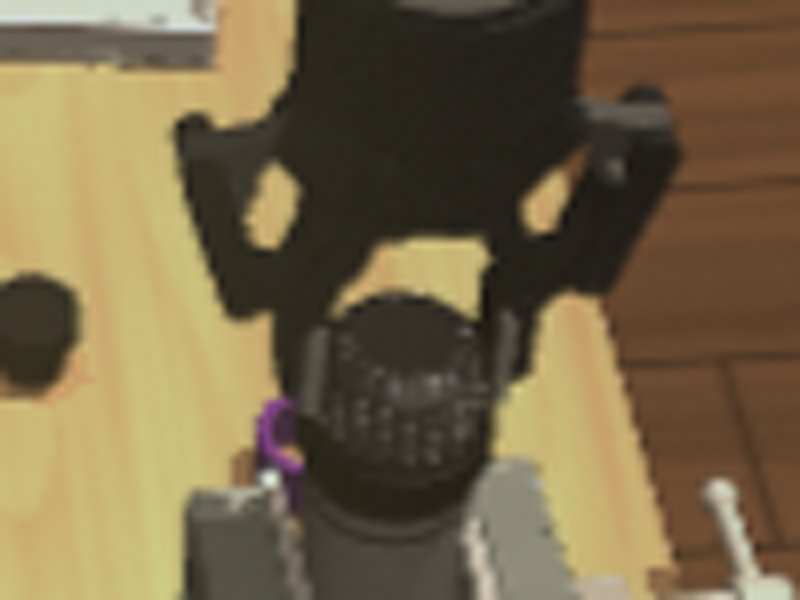

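View pics/n21c.png

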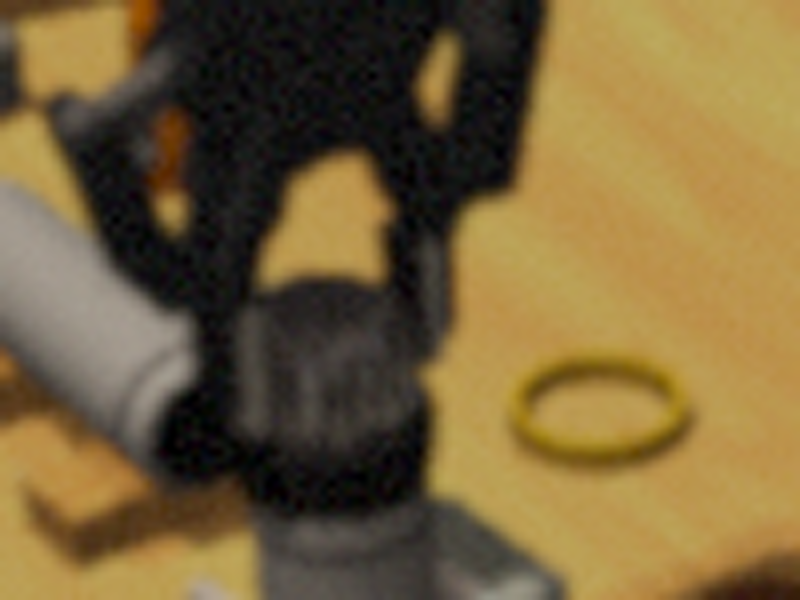

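Request:
{"op": "apply_moves", "data": {
  "targets": [
    [0,0,-0.001,0,0.7],
    [0,0,0,0,0.72],
    [0,0,0,0,0.72],
    [0,0,-0.03,0,0.75],
    [0,0,-0.05,0,0.85],
    [0,0,0,0,0.85],
    [0,0,0,0,0.85]
  ]
}}

```text
time_s: 27.92
tool_pos: [0.6542, -0.0728, 0.2397]
ee_rot: [0.707, 0.707, -0.0, -0.0]
force: [0.3, -0.5, -0.4]
grip_width: 0.849
```

Run:
```python
from h import *
print(r.state()['tool_pos'],r.state()['grip_width'],r.state()['force'])
grab('wrist','w22');crop('w22',150,350,120,270,'w22c')
grab('side','s22');crop('s22',250,350,150,225,'s22c')
grab('scene','n22');crop('n22',150,250,120,195,'n22c')
```

```text
[ 0.65417214 -0.07277161  0.23969319] 0.8488789508959623 [ 0.34323929 -0.47498907 -0.44860956]
w22c scale 4.0
s22c scale 8.0
n22c scale 8.0
```

View pics/w22c.png

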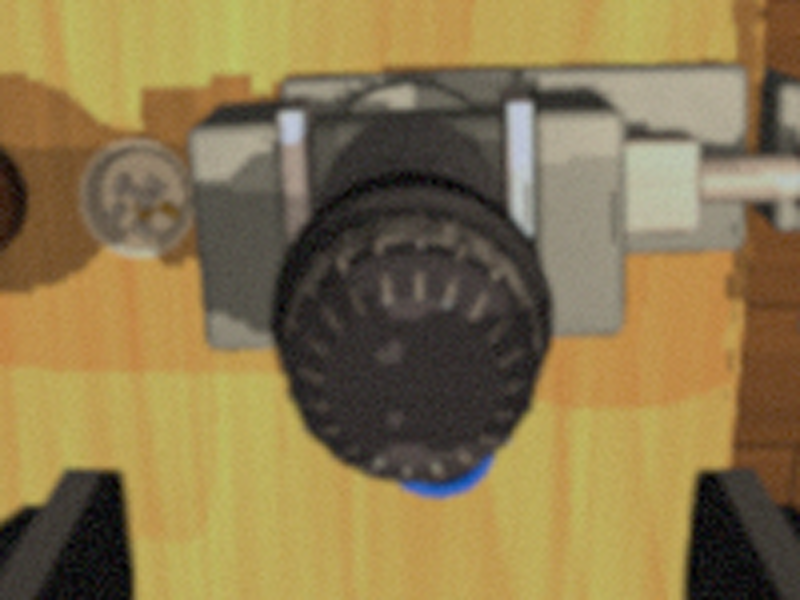

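View pics/s22c.png

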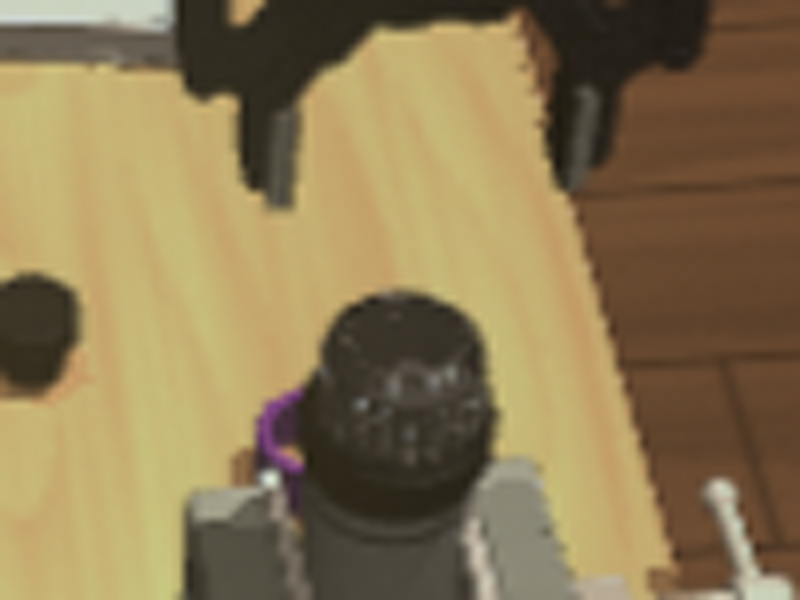

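View pics/n22c.png

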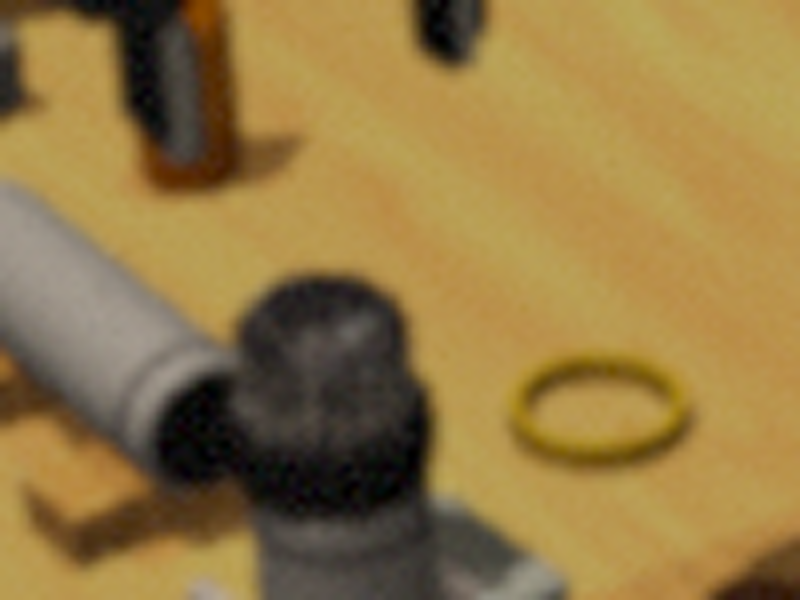

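Run:
```python
from h import *
from scipy.optimize import least_squares
d=load('w22')
def f(p): 
  a=ext(d,[p[0],p[1],.1525],.029,True)[:3]; b=ext(d,[p[0],p[1],.180],.0235,True)[3]
  return np.r_[a,b]-[150+275/4,120+172/4,150+552/4,120+483/4]
z=least_squares(f,[.654,-.072]);print(z.x,z.fun)
```

```text
[ 0.65517788 -0.07353695] [-0.70647923  1.05068833  0.70718024 -1.05004171]
```

Request:
{"op": "apply_moves", "data": {
  "targets": [
    [-0.03,-0.04,0,0,0.95],
    [-0.04,-0.048,0,0,1],
    [-0.04,-0.048,0,0,1],
    [-0.04,-0.048,0.03,0,1],
    [0,0,0.05,0,1],
    [0,0,0.02,0,1],
    [0,0,0,0,1],
    [0,0,0,0,1]
  ]
}}

```text
time_s: 29.08
tool_pos: [0.4758, -0.219, 0.1435]
ee_rot: [0.707, 0.707, 0.0, 0.0]
force: [1.0, -0.0, 0.3]
grip_width: 0.997
```

Run:
```python
from h import *
print(r.state()['tool_pos'],r.state()['grip_width'],r.state()['force'])
grab('wrist','w23');crop('w23',130,370,120,300,'w23c')
```

```text
[ 0.47581786 -0.21899376  0.14353891] 0.9972734249320846 [ 0.99893918 -0.00598265  0.27264596]
w23c scale 3.3333333333333335
```

View pics/w23c.png

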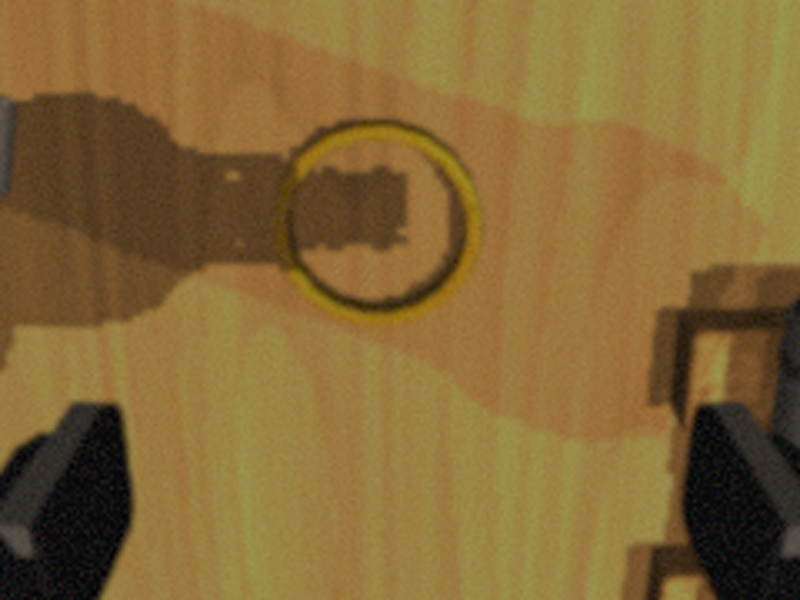

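Run:
```python
from h import *
from scipy.optimize import least_squares
d=load('w23')
ob=np.array([130+275/3.3333,120+120/3.3333,130+481/3.3333,120+325/3.3333])
z=least_squares(lambda p:ext(d,[p[0],p[1],.010],.031,True)-ob,[.47,-.22]);print(z.x,z.fun)
```

```text
[ 0.46745096 -0.22372849] [-0.92127087  0.16965795  0.91116665 -0.12960411]
```

Request:
{"op": "apply_moves", "data": {
  "targets": [
    [-0.0045,-0.008,0.04,0,1],
    [0,0,0.05,0,1],
    [0,0,0.04,0,0.95],
    [0,0,0,0,0.9],
    [0,0,0,0,0.9],
    [0,0,0,0,0.9]
  ]
}}

```text
time_s: 29.88
tool_pos: [0.4688, -0.224, 0.0151]
ee_rot: [0.707, 0.707, 0.001, 0.002]
force: [0.8, 0.1, 0.4]
grip_width: 0.902
```

Run:
```python
from h import *
print(r.state()['tool_pos'],r.state()['grip_width'],r.state()['force'])
grab('wrist','w24');crop('w24',130,370,165,345,'w24c')
```

```text
[ 0.4688221  -0.22403627  0.01509967] 0.9015833845854939 [0.78531877 0.06620745 0.4484129 ]
w24c scale 3.3333333333333335
```

View pics/w24c.png

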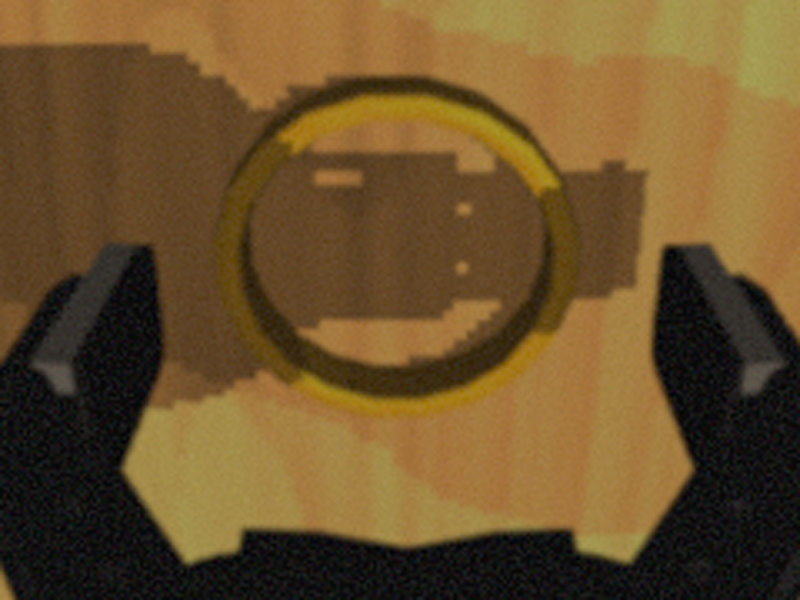

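Run:
```python
from h import *
from scipy.optimize import least_squares
d=load('w24')
ob=np.array([130+217/3.3333,130+579/3.3333,165+417/3.3333])
z=least_squares(lambda p:ext(d,[p[0],p[1],.012],.031,True)[[0,2,3]]-ob,[.47,-.22]);print(z.x,z.fun)
ob=np.array([130+217/3.3333,165+75/3.333,130+579/3.3333])
z=least_squares(lambda p:ext(d,[p[0],p[1],.00],.031,True)[[0,1,2]]-ob,[.47,-.22]);print(z.x,z.fun)
```

```text
[ 0.46725583 -0.22366918] [-1.45173037  1.447382    0.28779361]
[ 0.4672177  -0.22502686] [ 2.17211032 -0.27873449 -2.16616672]
```

Request:
{"op": "apply_moves", "data": {
  "targets": [
    [0,-0.0016,0.01,0,0.85],
    [0,0,0.006,0,0.85],
    [0,0,0,0,0.85],
    [0,0,0.001,0,0.6],
    [0,0,0,0,0.55],
    [0,0,0,0,0.55],
    [0,0,0,0,0.55],
    [0,0,0,0,0.55]
  ]
}}

```text
time_s: 30.92
tool_pos: [0.4657, -0.2234, -0.0032]
ee_rot: [0.707, 0.707, 0.0, 0.0]
force: [-2.3, 0.8, 7.2]
grip_width: 0.704
```

Run:
```python
from h import *
print(r.state()['tool_pos'],r.state()['grip_width'],r.state()['force'])
grab('wrist','w25');crop('w25',130,370,165,345,'w25c')
```

```text
[ 0.46569376 -0.22344959 -0.00315448] 0.7044449431131357 [-2.34614188  0.82291282  7.15468832]
w25c scale 3.3333333333333335
```

View pics/w25c.png

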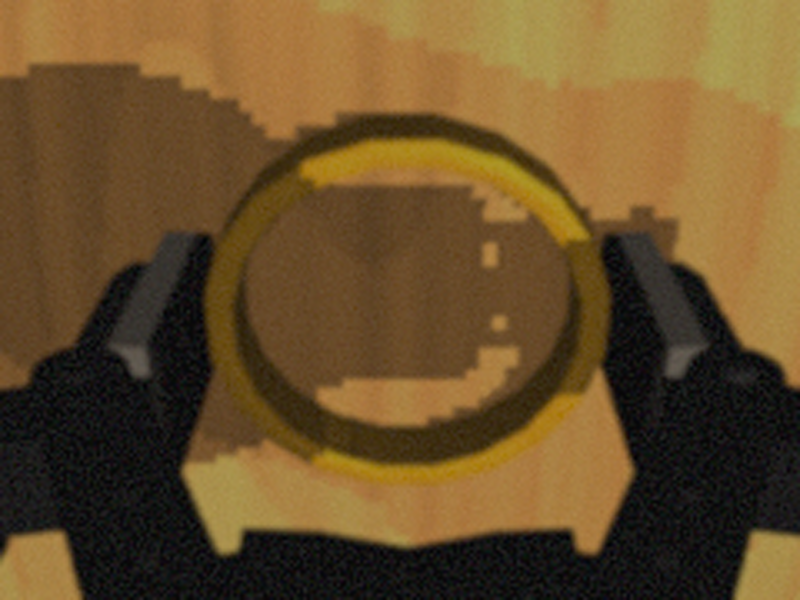

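Request:
{"op": "apply_moves", "data": {
  "targets": [
    [0,0,-0.02,0,0.55],
    [0,0,-0.04,0,0.55],
    [0,0,-0.05,0,0.55],
    [0,0,-0.05,0,0.55],
    [0.01,0.012,-0.045,0,0.55],
    [0.03,0.036,-0.018,0,0.55],
    [0.035,0.042,0,0,0.55],
    [0.035,0.042,0,0,0.55],
    [0.03,0.042,0,0,0.55],
    [0.011,0.013,0,0,0.55],
    [0,0,0,0,0.55],
    [0,0,0,0,0.55]
  ]
}}

```text
time_s: 32.48
tool_pos: [0.6513, -0.0745, 0.2189]
ee_rot: [0.708, 0.706, -0.001, -0.0]
force: [-0.3, -0.4, -1.1]
grip_width: 0.705
```

Request:
{"op": "apply_moves", "data": {
  "targets": [
    [0,0,0,0,0.55],
    [0,0,0,0,0.55]
  ]
}}

```text
time_s: 32.72
tool_pos: [0.652, -0.0735, 0.2194]
ee_rot: [0.708, 0.707, -0.0, 0.0]
force: [-0.1, 0.2, -0.6]
grip_width: 0.703
```

Run:
```python
from h import *
from scipy.optimize import least_squares
d=load('w25')
ob=np.array([130+205/3.3333,130+610/3.3333,165+486/3.3333])
z=least_squares(lambda p:ext(d,[p[0],p[1],.012],.031,True)[[0,2,3]]-ob,[.47,-.22]);print('ring at grip',z.x,z.fun)
print(r.state()['tool_pos'],r.state()['grip_width'],r.state()['force'])
grab('wrist','w26');crop('w26',130,370,130,310,'w26c')
grab('side','s26');crop('s26',250,350,140,215,'s26c')
grab('scene','n26');crop('n26',150,250,110,185,'n26c')
```

```text
ring at grip [ 0.46565815 -0.22412339] [-0.97021719  0.97180633  0.24938073]
[ 0.65202483 -0.07349159  0.21940057] 0.7030632343512195 [-0.14691624  0.15388513 -0.60955066]
w26c scale 3.3333333333333335
s26c scale 8.0
n26c scale 8.0
```

View pics/w26c.png

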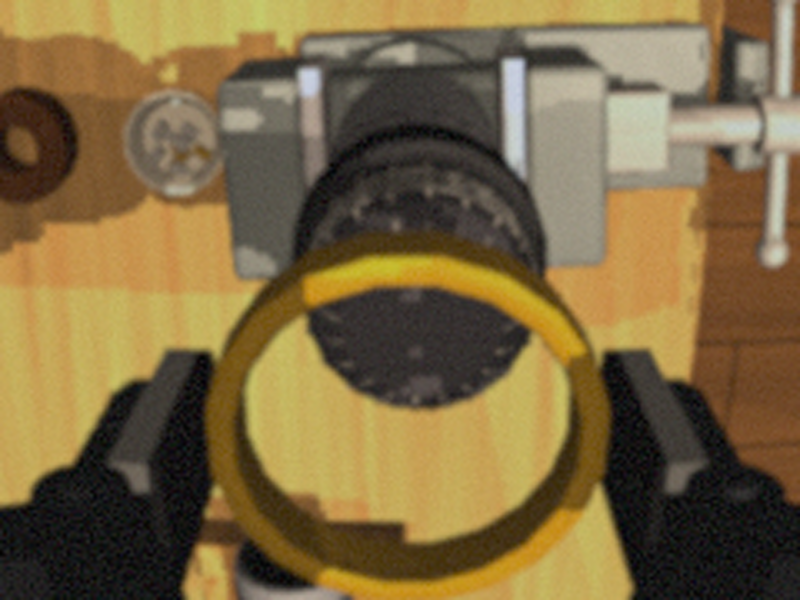

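View pics/s26c.png

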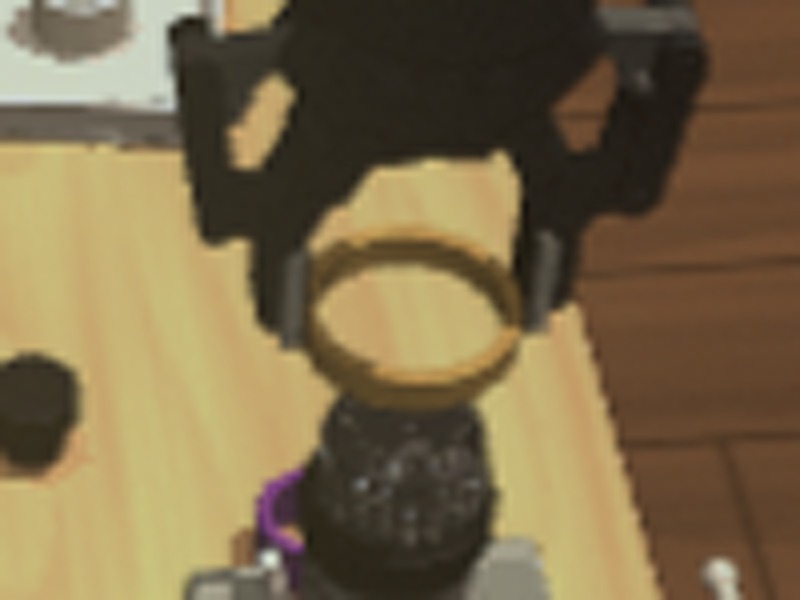

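View pics/n26c.png

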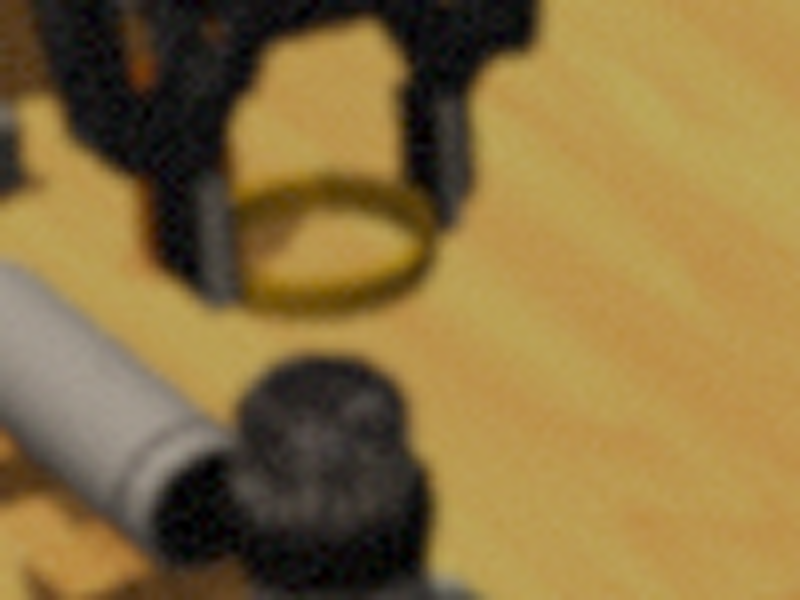

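Request:
{"op": "apply_moves", "data": {
  "targets": [
    [0.0006,0.0026,0.008,0,0.55],
    [0,0,0.006,0,0.55],
    [0,0,0,0,0.55],
    [0,0,0,0,0.55],
    [0,0,0,0,0.55],
    [0,0,0,0,0.55]
  ]
}}

```text
time_s: 33.62
tool_pos: [0.6553, -0.0719, 0.2053]
ee_rot: [0.707, 0.707, 0.0, 0.0]
force: [-0.0, -0.3, -0.5]
grip_width: 0.706
```

Run:
```python
from h import *
print(r.state()['tool_pos'],r.state()['grip_width'],r.state()['force'])
grab('wrist','w27');crop('w27',130,370,150,330,'w27c')
grab('side','s27');crop('s27',250,350,140,215,'s27c')
```

```text
[ 0.65527648 -0.0718637   0.20529218] 0.7056919094776313 [-0.03514249 -0.34588387 -0.53379861]
w27c scale 3.3333333333333335
s27c scale 8.0
```

View pics/w27c.png

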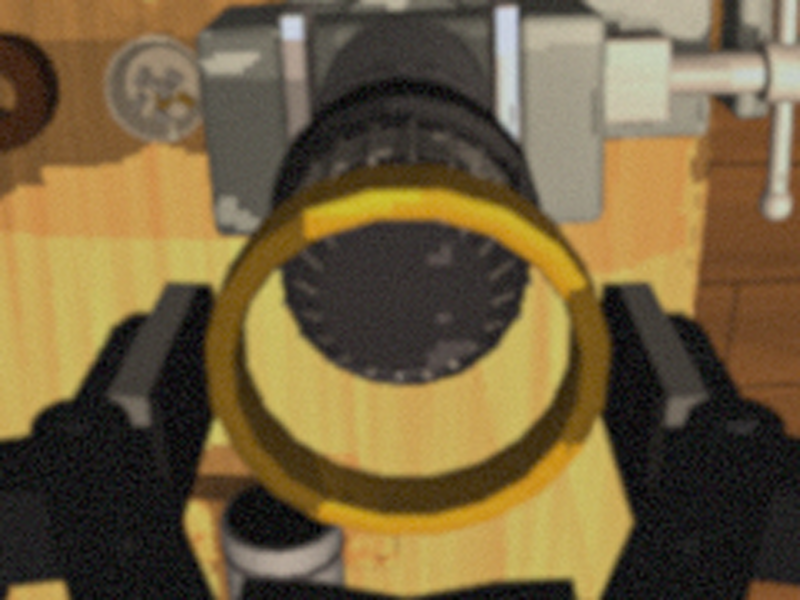

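View pics/s27c.png

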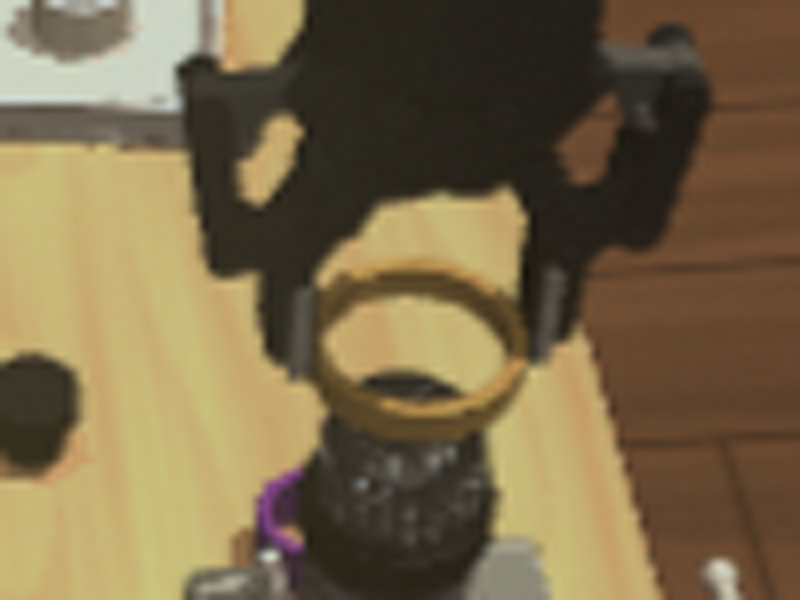

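Run:
```python
from h import *
from scipy.optimize import least_squares
d=load('w27')
k=3.3333
def f(p): return np.r_[ext(d,[p[0],p[1],.180],.0235,True)[[0,2,3]],ext(d,[p[0],p[1],.1525],.029,True)[1]]-[130+281/k,130+527/k,150+383/k,150+79/k]
z=least_squares(f,[.654,-.072]);print('basket',z.x,z.fun)
ob=np.array([130+205/k,130+610/k,150+533/k])
z=least_squares(lambda p:ext(d,[p[0],p[1],.2053+.0152],.031,True)[[0,2,3]]-ob,[.65,-.07]);print('ring',z.x,z.fun)
s=load('s27')
z=least_squares(lambda p:np.r_[ext(s,[p[0],p[1],.2053+.0152],.031,False)[[0,1,2]],ext(s,[p[0],p[1],.2085],.031,False)[3]]-[250+311/8,140+257/8,250+527/8,140+440/8],[.65,-.07]);print('ring side',z.x,z.fun)
z=least_squares(lambda p:np.r_[ext(s,[p[0],p[1],.1525],.029,False)[[0,2]],ext(s,[p[0],p[1],.1425],.029,False)[3]]-[250+300/8,250+495/8,140+602/8],[.65,-.07]);print('basket side',z.x,z.fun)
```

```text
basket [ 0.65468335 -0.07311016] [-0.70314195  0.7029125  -1.42137144  1.36567973]
ring [ 0.65526814 -0.07184489] [-1.10525354  1.10749308  0.28263984]
ring side [ 0.65719189 -0.07523395] [-0.56580458 -0.50145497  0.56386404  0.42509619]
basket side [ 0.65611133 -0.07812086] [-0.34764651  0.34656541 -0.0178335 ]
```

Request:
{"op": "apply_moves", "data": {
  "targets": [
    [-0.0014,-0.0007,0,0,0.55],
    [0,0,0.005,0,0.55],
    [0,0,0.006,0,0.55],
    [0,0,0.005,0,0.55],
    [0,0,0,0,0.55],
    [0,0,0,0,0.55]
  ]
}}

```text
time_s: 34.48
tool_pos: [0.6546, -0.0732, 0.1891]
ee_rot: [0.707, 0.707, 0.0, 0.0]
force: [-0.1, 0.1, -1.1]
grip_width: 0.704
```

Run:
```python
from h import *
print(r.state()['tool_pos'],r.state()['grip_width'],r.state()['force'])
grab('wrist','w28');crop('w28',130,370,150,330,'w28c')
```

```text
[ 0.65457916 -0.07318473  0.18907665] 0.7044495479552165 [-0.05697576  0.06287195 -1.14726404]
w28c scale 3.3333333333333335
```

View pics/w28c.png

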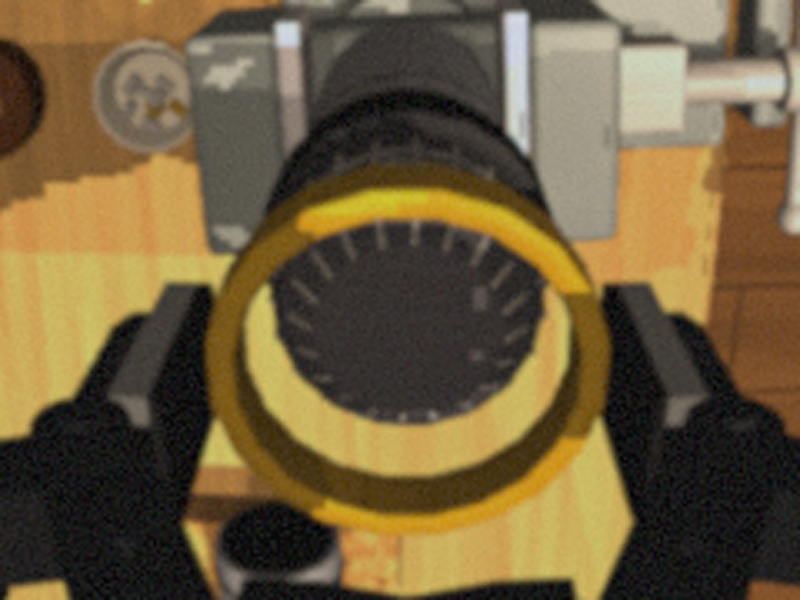

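Request:
{"op": "apply_moves", "data": {
  "targets": [
    [0,0,0.005,0,0.55],
    [0,0,0.004,0,0.55],
    [0,0,0,0,0.55],
    [0,0,0,0,0.55]
  ]
}}

```text
time_s: 35.02
tool_pos: [0.6545, -0.0732, 0.18]
ee_rot: [0.707, 0.707, 0.0, 0.0]
force: [0.2, 0.1, -0.8]
grip_width: 0.703
```

Run:
```python
from h import *
print(r.state()['tool_pos'],r.state()['grip_width'],r.state()['force'])
grab('wrist','w29');crop('w29',130,370,150,330,'w29c')
grab('side','s29');crop('s29',250,350,140,215,'s29c')
```

```text
[ 0.65452806 -0.07317982  0.18002047] 0.702971138165481 [ 0.15137484  0.09360353 -0.7740162 ]
w29c scale 3.3333333333333335
s29c scale 8.0
```

View pics/w29c.png

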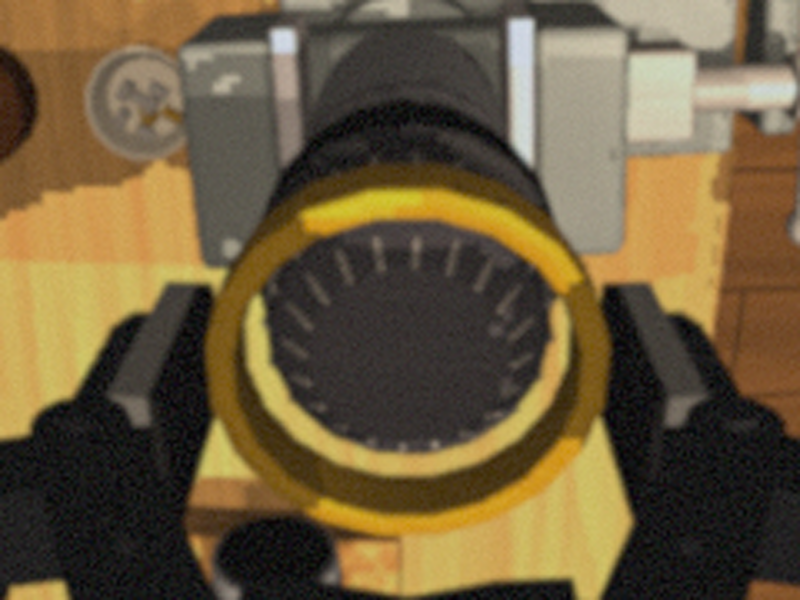

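View pics/s29c.png

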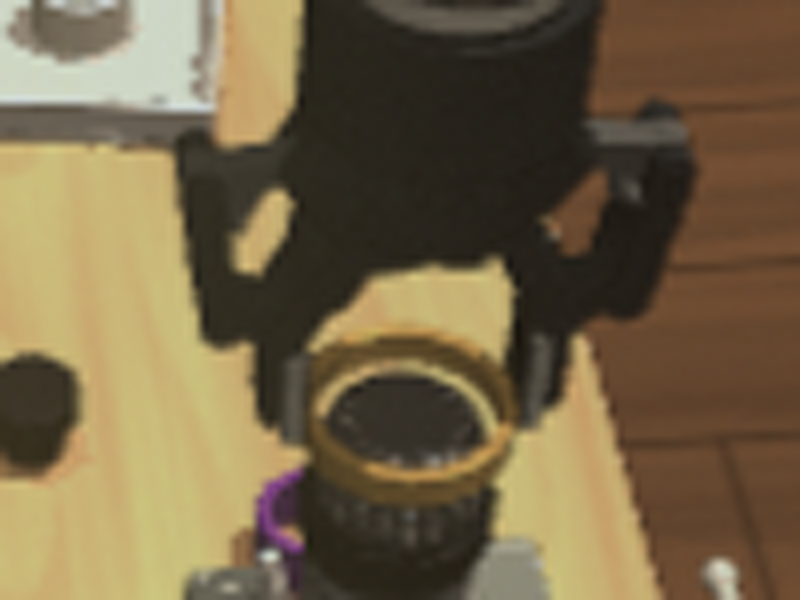

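Run:
```python
from h import *
t=np.array([.6545,-.0732,.180]); b=np.array([.6547,-.0732,.1430])
C=[(t+[0,0,.0032],.026,(0,0,255)),(t+[0,0,.0152],.031,(0,255,255)),(b+[0,0,.037],.0235,(255,0,0)),(b+[0,0,.014],.029,(0,255,0))]
overlay('w29',True,C,(180,320,180,285),'o4')
```

```text
(no output)
```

View pics/o4.png

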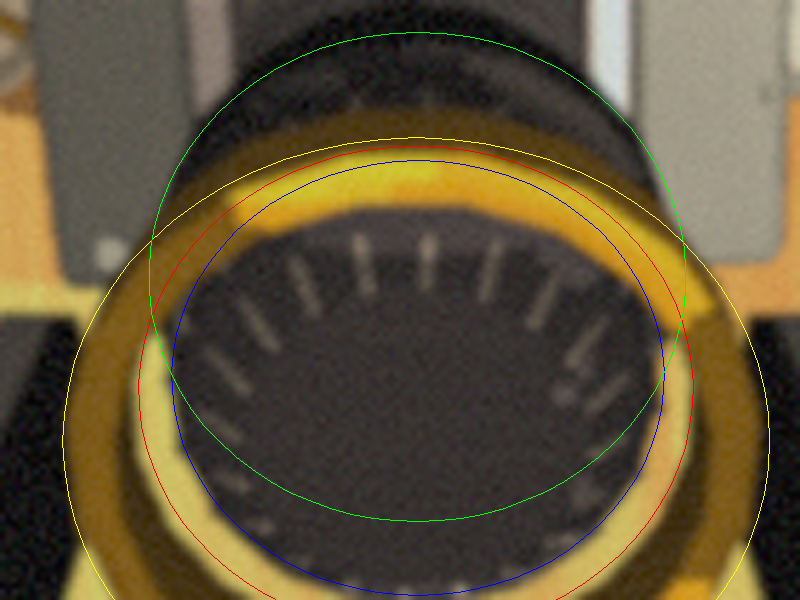

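Run:
```python
from h import *
t=np.array([.6545,-.0732,.180]); b=np.array([.6547,-.0732,.1430])
d=load('w29');o=np.array([130,150,130,150])
for c,R in [(t+[0,0,.0032],.026),(t+[0,-.0007,.0032],.026),(t+[0,0,.0152],.031),(t+[0,0,.0152],.026),(b+[0,0,.037],.0235)]: print(np.round((ext(d,c,R,True)-o)*3.333))
```

```text
[246. 183. 569. 468.]
[246. 188. 569. 471.]
[201. 178. 614. 534.]
[234. 212. 581. 510.]
[265. 192. 552. 445.]
```

Request:
{"op": "apply_moves", "data": {
  "targets": [
    [0,0.0002,0.004,0,0.55],
    [0,0,0.004,0,0.55],
    [0,0,0.004,0,0.55],
    [0,0,0.004,0,0.55],
    [0,0,0,0,0.55],
    [0,0,0,0,0.55]
  ]
}}

```text
time_s: 35.88
tool_pos: [0.6548, -0.0732, 0.1641]
ee_rot: [0.707, 0.707, 0.0, 0.0]
force: [-0.0, 0.6, -0.2]
grip_width: 0.7
```

Request:
{"op": "apply_moves", "data": {
  "targets": [
    [0,0,0.004,0,0.55],
    [0,0,0.003,0,0.55],
    [0,0,0,0,0.55],
    [0,0,0,0,0.55]
  ]
}}

```text
time_s: 36.38
tool_pos: [0.6547, -0.0732, 0.157]
ee_rot: [0.707, 0.707, 0.0, -0.0]
force: [-0.0, 0.2, -0.7]
grip_width: 0.701
```

Request:
{"op": "apply_moves", "data": {
  "targets": [
    [0,0,0.002,0,0.55],
    [0,0,0,0,0.55],
    [0,0,0.001,0,0.55],
    [0,0,0,0,0.55]
  ]
}}

```text
time_s: 36.88
tool_pos: [0.6547, -0.0732, 0.154]
ee_rot: [0.707, 0.707, 0.0, 0.0]
force: [-0.2, -1.0, -0.9]
grip_width: 0.707
```

Request:
{"op": "apply_moves", "data": {
  "targets": [
    [0,0,0.001,0,0.55],
    [0,0,0,0,0.55],
    [0,0,0.001,0,0.55],
    [0,0,0,0,0.55]
  ]
}}

```text
time_s: 37.38
tool_pos: [0.6548, -0.0732, 0.1539]
ee_rot: [0.707, 0.707, 0.0, 0.0]
force: [-4.0, 1.1, 9.3]
grip_width: 0.708
```

Run:
```python
from h import *
print(r.state()['tool_pos'],r.state()['grip_width'],r.state()['force'])
grab('wrist','w30');crop('w30',130,370,150,330,'w30c')
grab('side','s30');crop('s30',250,350,140,215,'s30c')
```

```text
[ 0.65478489 -0.07321339  0.15388831] 0.7076847936246925 [-4.03618229  1.07464635  9.26026095]
w30c scale 3.3333333333333335
s30c scale 8.0
```

View pics/w30c.png

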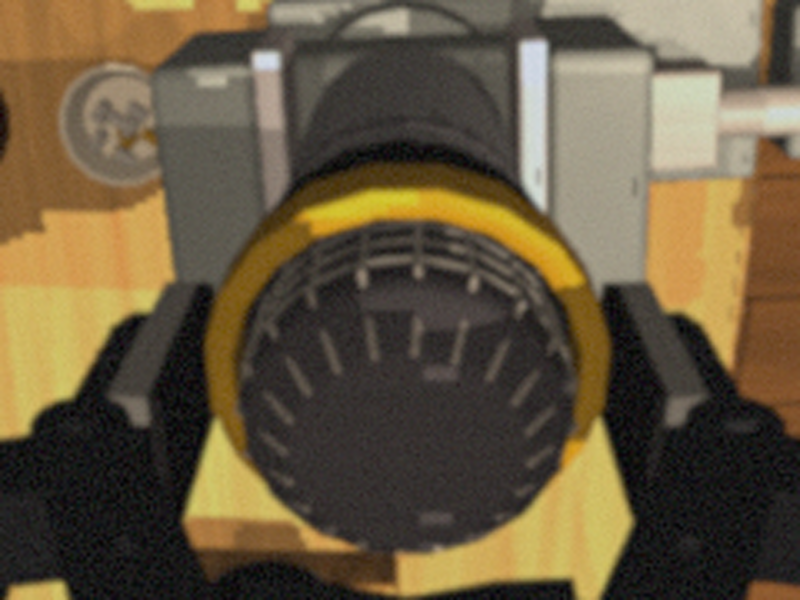

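View pics/s30c.png

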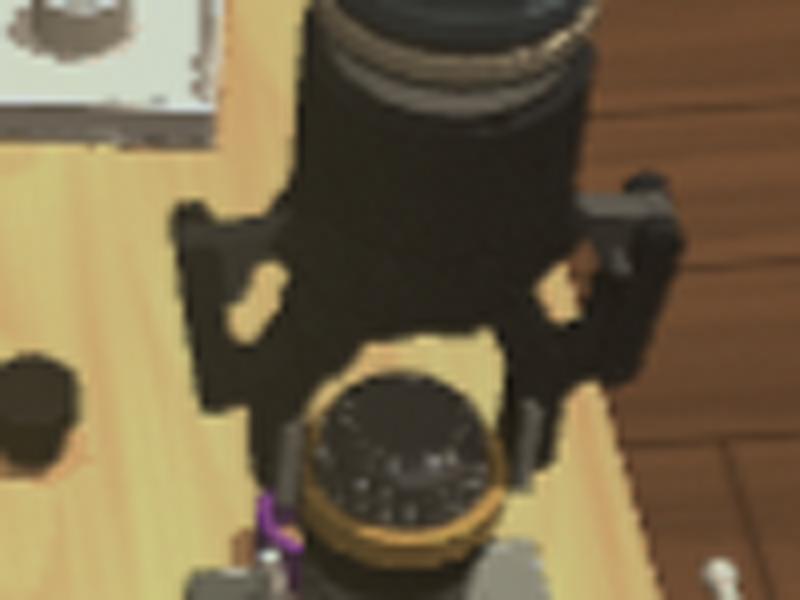

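Contact came at the expected height, .1539. I'll release and retreat.

Request:
{"op": "apply_moves", "data": {
  "targets": [
    [0,0,-0.001,0,0.88],
    [0,0,0,0,0.88],
    [0,0,0,0,0.88],
    [0,0,-0.03,0,0.88],
    [0,0,-0.05,0,0.9],
    [0,0,-0.04,0,0.9],
    [0,0,0,0,0.9],
    [0,0,0,0,0.9]
  ]
}}

```text
time_s: 38.48
tool_pos: [0.6542, -0.0732, 0.2721]
ee_rot: [0.707, 0.707, -0.0, -0.001]
force: [-0.2, 0.1, -0.9]
grip_width: 0.899
```

Run:
```python
from h import *
print(r.state()['tool_pos'],r.state()['grip_width'],r.state()['force'])
grab('wrist','w31');crop('w31',150,350,120,270,'w31c')
grab('side','s31');crop('s31',250,350,150,225,'s31c')
grab('scene','n31');crop('n31',150,250,120,195,'n31c')
t=np.array([.6547,-.0735,.1570])
C=[(t,.031,(0,0,255)),(t+[0,0,.012],.031,(0,255,0))]
overlay('s31',False,[(c+np.array([.0013,-.0045,0]),R,k) for c,R,k in C],(260,340,160,220),'o5')
```

```text
[ 0.65415845 -0.07316454  0.27210733] 0.8988070388482267 [-0.15760471  0.07639641 -0.92554494]
w31c scale 4.0
s31c scale 8.0
n31c scale 8.0
```

View pics/w31c.png

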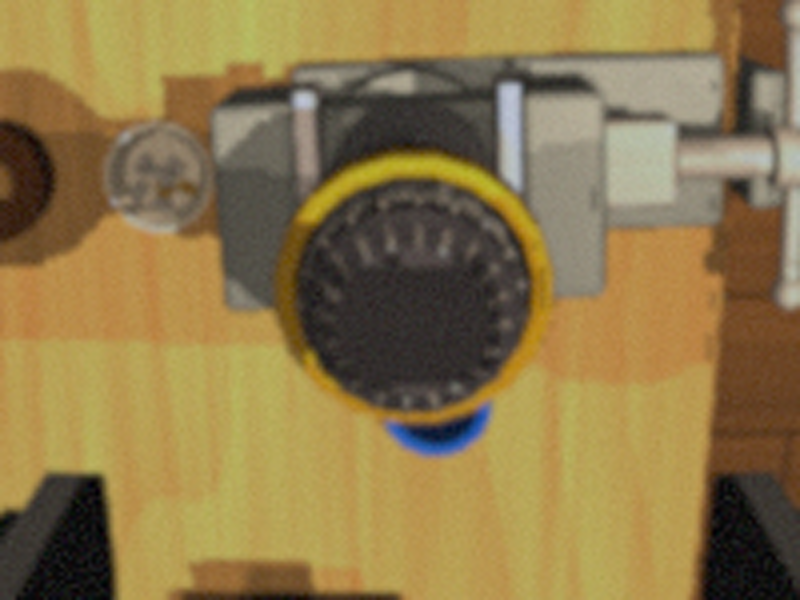

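View pics/o5.png

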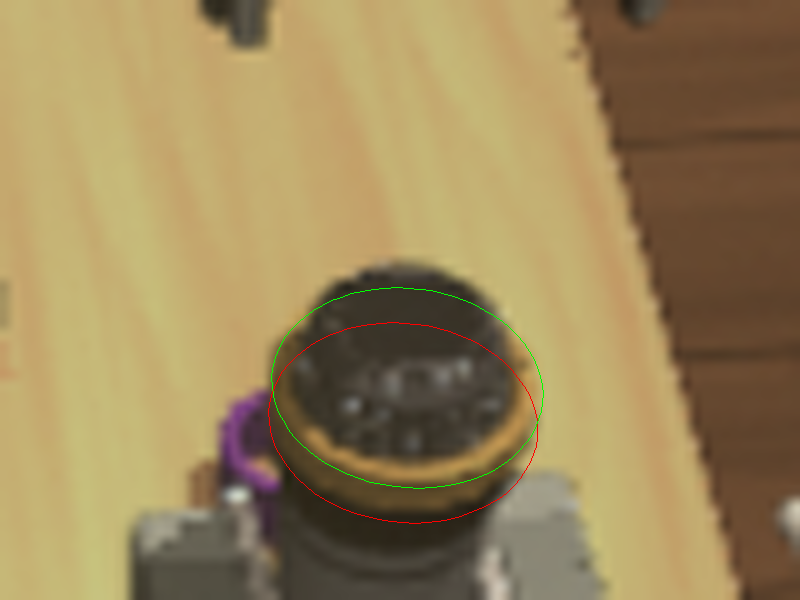

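View pics/n31c.png

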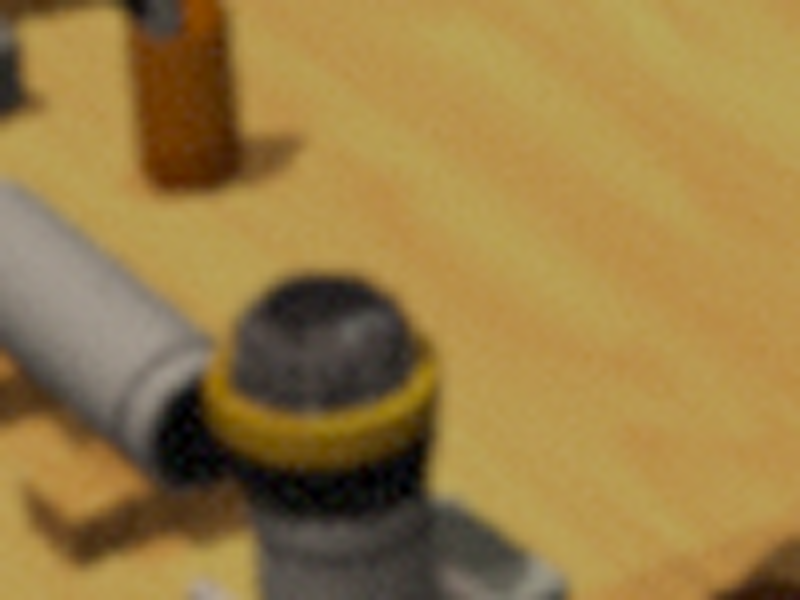

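View pics/s31.png

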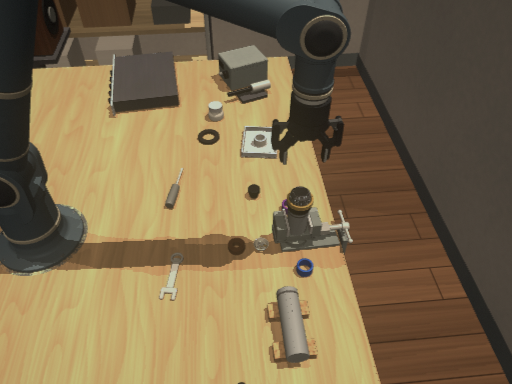

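```bash
python3 -c "
from workcell import r
print(r.job_done(), r.state()['time_s'])"
```

```text
the job is handed in; nothing more can be done
the job is handed in; nothing more can be done
```

I finished the job and handed it in at about 38.6 s of the 112 s. The white gauge stands upright in the tray. The gasket, capsule, basket and locking ring were put on the microphone body in that order.

- **Seating:** each rebuild part met a light push of 7–9 N when it touched down. The capsule, basket and ring met it within 1 mm of the expected height. The gasket's touchdown put the shoulder at about 134.5 mm, against the 135 mm given.
- **Last pictures:** from all three cameras the stack looks centred and level, with the ring down on the basket's rim. The gripper is open and clear of it, at 0.27 m.
- **Disagreements:** the side camera read y about 5 mm lower than the wrist camera. Parts also looked about 3% small in the wrist view. I relied on the wrist camera and on touch for the final fits.
- **Not checked:** I did not measure the tilt of the finished stack beyond these pictures.

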